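# Second course in the carrier

## Robot

A 6-joint arm with a two-finger parallel gripper is mounted at the origin on the work surface. World frame = base frame: x ahead of the robot, y to its left, z up, the work surface at z = 0. Lengths are in mm, angles in degrees, forces in N, time in s.
With the tool pointing down it reaches from about 350 to 850 mm from the base axis. Payload 8.1 kg.
Tool frame: the origin (TCP) lies between the finger pads; the fingertips stand 17 mm ahead of it and the grasp point (between the pads) lies 2 mm behind it; z points along the fingers, x is the direction in which the jaws open and shut, and the axes are right-handed (so a half turn about z gives the same grasp; the last joint's range is limited). The gripper opens to 85 mm and grips with 20 to 120 N. Pads are 22 mm wide; open, the fingers measure 114 mm over their backs; the gripper's body (76 mm by 85 mm) begins 54 mm behind the grasp point. The pads swing forward as they close: fully open they stand 13 mm farther back than shut.
Start: joints at [-4.893, 7.471, 85.268, -0, 87.261, -4.893], TCP at [600.005, 0.022, 248.292] pointing down, gripper open.
Joint ranges: [-169.43, 169.43], [-51.17, 129.36], [1.28, 143.12], [-76.62, 256.62], [0, 156.53], [-152.29, 152.29]. Speed limits (degrees/s): [136.94, 136.94, 159.86, 180, 180, 180].

## Interface

Orientations are given as a 3x3 rotation matrix whose columns are the frame's x, y, z axes.
In Python, from workcell import get_state, read_camera, calibration, close_job, spot_in, tip_of gives the robot as it stands.
- The arm moves only by the tool drive_tool, never from a script. Its argument "commands" is a list of rows, each a list of 3 entries, a list of its own where there are three numbers: the opening, from 0 (shut) to 1 (fully open), then the shift along the tool's x, y, z in mm, then the turn, a rotation vector about the tool's x, y, z in rad. In form: [[fingers, [tx, ty, tz], [wx, wy, wz]], ...]. A call has 1 to 8 rows; each row shifts and turns the commanded pose from where the row before left it, along the tool's axes as they then stand; what a row does not reach is not made up. A row lasts 1/8 s, in which the tool goes at most 62.5 mm and 10.7 degrees, less where a joint would pass 70% of its speed; a pose out of reach is approached as far as the arm can. A call with a gripper value outside its range is refused whole. The fingers move at their own pace and stop on an object; the grip force is fixed at half the most. Time passes only in rows, so rows that do not move let the fingers close. It gives the time, the measured TCP pose, the force and the opening at its end, in the units of the state.
- get_state(): the state, without advancing time (a new reading comes with each control period).
- read_camera(name): name is "scene" or "side" or "wrist"; returns the picture (480x640x3 uint8, red, green, blue); there is no depth.
- calibration(name): a dict with "fx", "fy", "cx", "cy" (pixels), "extrinsics" (4x4, takes a point from camera to world coordinates). Camera axes: x right, y down, z forward; pixel columns grow to the right and rows downward; lengths in mm; the calibration is good to about 2 mm. The wrist camera is an equidistant fisheye: a pixel r from the principal point sees the ray r / f radians off the axis. A picture is of the moment at which its call begins: read the wrist's pose just before it. calibration takes no time and is no camera call; for the wrist camera it gives the pose at the moment of the call.
- close_job(): hands the job in, once; it reports no verdict.
Trained networks look in the newest picture that a camera, given by its name, has taken for a name from the list of things; names that differ only in an ending like _2 or _b are one class to them, and where a whole thing is asked for, a point or a joint stands for the part that bears it (a point fixed in the world has none). Each returns a list of dicts, best first, with "conf" (0 to 1); they miss things now and then, are a little off and sometimes report something else, mostly with a low value. They report only what shows in the picture. A call takes as long as a camera call.
- spot_in(camera, target): "box" ([left, top, right, bottom] in pixels, round what is visible of it).
- tip_of(camera, target): "uv" ([column, row] in pixels: a listed point, or the origin of a listed thing).
The state is a dict: "time_s": time; "joint_positions": joint angles; "dq": joint speeds; "joint_torque": joint torques, N m; "tool_pos": TCP position; "ee_rot": TCP orientation; "ft_force": force on the tool from outside, world axes, zero at the start; "moment": the same for the moment, N m; "grip_width": opening from 0.0 (shut) to 1.0 (fully open).
Only numpy, scipy, OpenCV 4.12 (cv2) and the standard library are available. Lean on these libraries where they do the work, as an engineer would, in place of code of your own. Each camera call takes 0.05 s, during which the arm holds its last target.

## Task

Pack the next layer in the wooden carrier the way bricks are laid: lay the loose hardboard strip flat on top of the two cartons already in the carrier, in line with them between the two end boards, then take the last carton, which stands on end in the open stock box, and lay it flat on its broad side on the strip, lengthwise and flush with the row below, centred over the joint so that it laps half of each lower carton. Set the strip and the carton down rather than letting them drop, keep the two lower cartons lying where they are, and do not disturb the other goods on the table.

Things in the scene. Friction and masses are not known exactly. Their poses are not given: they have to be found in the camera images.
- carrier: Fixed plywood carrier, 274 long x 96 wide. Origin: centre of its underside, on the table; x along its length, z up. Base board 12 thick (its top, on which the lower cartons lie, is at z = 12); two side rails with their top at z = 30, 76 apart inside; an end board 12 thick and 152 high at each end, 250 apart inside, each with a hand slot; open above and above the side rails.
- lower_a: Lower carton lying in the carrier at its -x end, loose: brown cardboard with a pale tape strip, 120 x 60 x 40 (own x, y, z), about 250 g. Origin at its centre, 32 above the table and about 61 from the carrier's middle; its x and z run as the carrier's, within about 1 degree.
- lower_b: Lower carton lying in the carrier at its +x end, same as lower_a and end to end with it (joint about 2 wide), its x and z as the carrier's.
- strip: Loose hardboard separator strip, dark brown, rigid, 234 x 60 x 6 (own x, y, z), about 85 g, lying flat on the table in front of the carrier. Origin at its centre. Lying in place on the lower cartons its centre is 55 above the table.
- carton: Loose carton to be laid, same make as the lower ones: 120 x 60 x 40 along its own x, y, z, 180 to 330 g, all faces plain and flat. Origin at its centre. At the start it stands on one end in the stock box, its own x upright (pointing up), its own z (40 thickness) and y (60 width) level, its top 124 above the table, so about 49 above the box's rim. Either broad side may be up in the end and either end may lead. Lying in place on the strip its centre is 78 above the table.
- stockbox: Fixed open cardboard stock box, 150 x 104 x 75 high (own x, y, z), walls and floor 4 thick, flaps folded down outside. Origin: centre of its underside. The carton stands anywhere inside, its 60 width along the box's length within about 6 degrees. The table beside the box, between it and the strip, is always clear from x = 370 to 570 and y = -180 to -70 (world).
- meter: Bystander: small grey panel-meter box, 85 x 105 x 69 high, origin at the centre of its underside.
- capacitor: Bystander: upright aluminium can 48 across, 75 high (82 with its terminals), origin at the centre of its underside.
- microphone: Bystander: black hand microphone lying down, 160 long, up to 51 across, along its own x.

How it is judged (in metres and radians):
On the way, in this order (a step that is already met when the one before it is completed fails the run):
1. the strip lies flat on the two lower cartons, let go (x of strip in the frame of carrier between -0.01 and 0.01 m and y of strip in the frame of carrier between -0.012 and 0.012 m and z of strip in the frame of carrier between 0.051 and 0.059 m and angle between the z axis of strip and the z axis of carrier, either way round below 0.05 rad and angle between the x axis of strip and the x axis of carrier, either way round below 0.1 rad and contact force between the fingers and strip below 0.3 N), for 0.2 s.
2. the carton lies flat on the strip over the joint, let go (x of carton in the frame of lower_a between 0.051 and 0.071 m and x of carton in the frame of lower_b between -0.071 and -0.051 m and y of carton in the frame of lower_a between -0.01 and 0.01 m and y of carton in the frame of lower_b between -0.01 and 0.01 m and z of carton in the frame of carrier between 0.073 and 0.083 m and angle between the z axis of carton and the z axis of carrier, either way round below 0.06 rad and angle between the x axis of carton and the x axis of lower_a, either way round below 0.1 rad and contact force between the fingers and carton below 0.3 N), for 0.2 s.
At the end, for the whole second after the job is handed in: Strip flat on the lower cartons, within 10 mm lengthwise and 12 mm sideways of the carrier's middle; carton flat on its broad side on it, half a length (61 mm, within 10) from each lower carton's centre and within 10 mm sideways; both flat to 3 and in line to 6 degrees, let go, at rest (all of step 1 and all of step 2 and linear speed of each of strip, carton, lower_a, lower_b below 0.02 m/s); the robot touches nothing.
It fails at once if the strip is dropped onto the row (falls free from more than about 20 mm) (horizontal distance between strip and carrier below 0.1 m and z of strip in the frame of carrier above 0.067 m and contact force between the fingers and strip below 0.05 N and linear speed of strip above 0.35 m/s).
It fails at once if the carton is dropped onto the row (falls free from more than about 20 mm) (horizontal distance between carton and carrier below 0.1 m and z of carton in the frame of carrier above 0.09 m and contact force between the fingers and carton below 0.05 N and linear speed of carton above 0.35 m/s).
It fails at once if a lower carton is moved more than 18 mm (distance of any of lower_a, lower_b from where it was at the start of the episode above 0.018 m).
It fails at once if meter, capacitor or microphone moved more than 20 mm (distance of any of meter, capacitor, microphone from where it was at the start of the episode above 0.02 m).
It also fails if it takes over 62 s, if anything falls off the work surface, if the arm or the gripper's body presses on something with over 40 N, if the wrist force passes 120 N, or if a joint passes its speed limit or range.

## Working session

There is one attempt and no reset: what is moved stays moved. The work goes in short steps, Python scripts to look and compute and a tool call to move; the robot and the scene stay as the last step left them, time stands still between calls to the robot, and variables do not carry over. Pictures are saved under pics/ and viewed, and the job is handed in when it is done.

Besides the shell and the picture viewer there is one more tool, called after "Call:" as a command line: name --argument value ..., lists and objects as JSON in quotes. drive_tool: Moves the arm, as the interface text tells. Its arguments: {"type":"object","properties":{"commands":{"type":"array"}},"required":["commands"]}

```bash
ls; mkdir -p pics
python3 - <<'E'
from workcell import *
import cv2,numpy as np
for n in ["scene","side","wrist"]:
    im=read_camera(n); cv2.imwrite(f"pics/{n}0.png",im[:,:,::-1])
    c=calibration(n); print(n,c["fx"],c["fy"],c["cx"],c["cy"]); print(np.round(c["extrinsics"],4).tolist())
    for t in ["carrier","lower_a","strip","carton","stockbox","meter","capacitor","microphone"]:
        print(t,[(np.round(d["box"]).tolist(),round(d["conf"],2)) for d in spot_in(n,t)][:2]) if n!="x" else 0
print(get_state())
E
```

```text
pics
scene 550.2686859217687 550.2686859217687 325.5344115409506 240.75860055051632
[[-0.7926, 0.4729, -0.3849, 961.7502], [0.6098, 0.6173, -0.4971, 572.9062], [0.0025, -0.6287, -0.7777, 864.3329], [0.0, 0.0, 0.0, 1.0]]
carrier [([268.0, 200.0, 428.0, 369.0], 0.74)]
lower_a [([333.0, 286.0, 390.0, 351.0], 0.85), ([285.0, 242.0, 356.0, 306.0], 0.65)]
strip [([349.0, 223.0, 462.0, 309.0], 0.8)]
carton [([192.0, 119.0, 228.0, 165.0], 0.74)]
stockbox [([170.0, 110.0, 251.0, 194.0], 0.83)]
meter [([191.0, 181.0, 262.0, 250.0], 0.97), ([446.0, 333.0, 513.0, 404.0], 0.19)]
capacitor [([255.0, 106.0, 270.0, 138.0], 0.54), ([352.0, 223.0, 458.0, 308.0], 0.34)]
microphone [([445.0, 332.0, 512.0, 405.0], 0.83)]
side 574.2933912359805 574.2933912359805 319.69746520379545 239.2419410507769
[[0.9962, -0.0625, 0.0608, 456.6743], [-0.0863, -0.6083, 0.789, -1017.5399], [-0.0123, -0.7912, -0.6114, 911.2189], [0.0, 0.0, 0.0, 1.0]]
carrier [([315.0, 160.0, 378.0, 272.0], 0.95)]
lower_a [([331.0, 225.0, 358.0, 240.0], 0.64), ([320.0, 193.0, 352.0, 222.0], 0.59)]
strip [([267.0, 213.0, 300.0, 268.0], 0.88
[... 839 characters left out ...]
-1.51902437e-03,
        8.72615316e+01, -4.89327567e+00]), 'dq': array([-0.00989911, -0.00782066, -0.0100265 , -0.02281624,  0.05666149,
       -0.01734406]), 'joint_torque': array([-2.64267765e-04, -5.69320714e+01, -5.00854182e+01, -2.10622517e-05,
        1.15818846e-03,  4.72939780e-05]), 'tool_pos': array([5.99989460e+02, 1.59645376e-02, 2.48270334e+02]), 'ee_rot': array([[ 9.99999999e-01,  8.31268648e-06, -4.95445887e-05],
       [ 8.31157980e-06, -1.00000000e+00, -2.23372945e-05],
       [-4.95447744e-05,  2.23368826e-05, -9.99999999e-01]]), 'ft_force': array([0.62900873, 0.35151021, 0.04499139]), 'moment': array([0.05065494, 0.01075291, 0.04459327]), 'grip_width': 1.0020404402423704}
```

View pics/scene0.png

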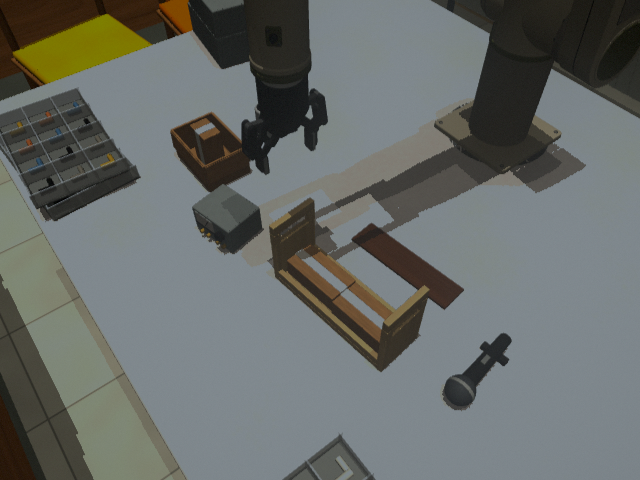

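View pics/side0.png

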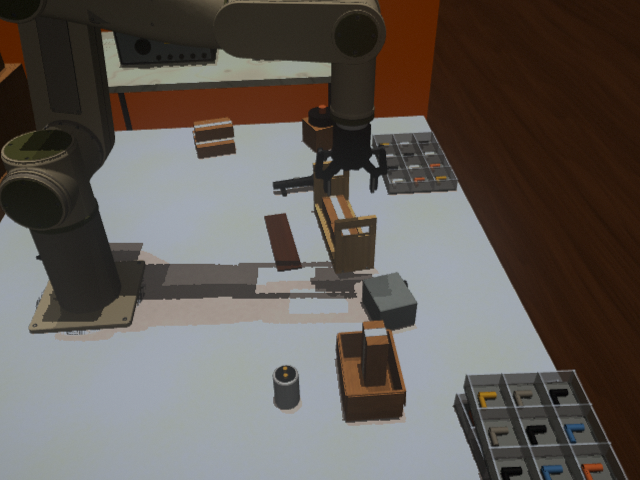

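View pics/wrist0.png

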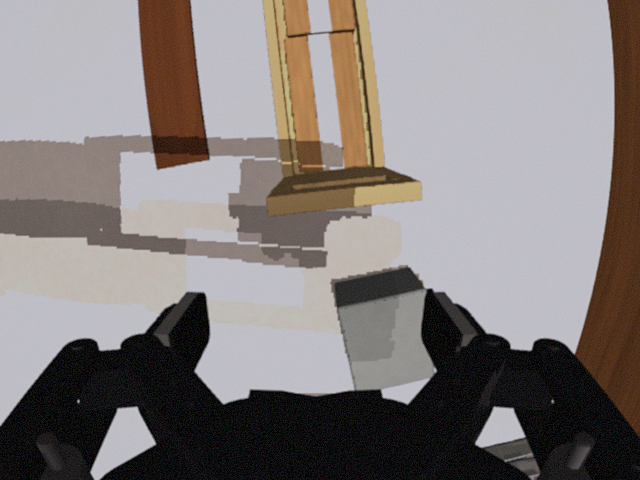

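The scene camera shows the carrier near (350,285), the strip at (405,265) and the carton in the stock box at (207,145). The wrist view shows the near end of the carrier at (340,190) and the strip at (180,160). I'll move the wrist camera over the carrier and strip to measure them.

Call:
drive_tool --commands '[[1, [-10, -50, -20], [0, 0, 0]], [1, [-10, -50, -20], [0, 0, 0]], [1, [-10, -50, -20], [0, 0, 0]], [1, [-10, 0, 0], [0, 0, 0]], [1, [0, 0, 0], [0, 0, 0]], [1, [0, 0, 0], [0, 0, 0]]]'

```text
time_s: 2.1
tool_pos: [560.0, 148.8, 307.4]
ee_rot: [[1.0, -0.001, -0.001], [-0.001, -1.0, -0.001], [-0.001, 0.001, -1.0]]
ft_force: [-0.5, -0.8, 0.4]
grip_width: 1.0
```

```bash
cat > h.py <<'E'
from workcell import *
import cv2,numpy as np
np.set_printoptions(suppress=True,precision=2)
def ray(n,uv,c=None):
    c=c or calibration(n); E=np.array(c["extrinsics"])
    x=(uv[0]-c["cx"])/c["fx"]; y=(uv[1]-c["cy"])/c["fy"]
    if n=="wrist":
        r=np.hypot(x,y); s=np.sin(r)/r if r>0 else 1; d=np.array([x*s,y*s,np.cos(r)])
    else: d=np.array([x,y,1.])
    return E[:3,3],E[:3,:3]@d
def onz(n,uv,z,c=None):
    o,d=ray(n,uv,c); return o+d*(z-o[2])/d[2]
def proj(n,P,c=None):
    c=c or calibration(n); E=np.array(c["extrinsics"])
    p=E[:3,:3].T@(np.array(P,float)-E[:3,3])
    if n=="wrist":
        t=np.arctan2(np.hypot(p[0],p[1]),p[2]); k=t/np.hypot(p[0],p[1]); return np.array([c["cx"]+c["fx"]*p[0]*k,c["cy"]+c["fy"]*p[1]*k])
    return np.array([c["cx"]+c["fx"]*p[0]/p[2],c["cy"]+c["fy"]*p[1]/p[2]])
def shot(n,f):
    s=get_state(); c=calibration(n); im=read_camera(n)[:,:,::-1].copy(); cv2.imwrite(f"pics/{f}.png",im); return im,c,s
E
python3 - <<'E'
from h import *
im,c,s=shot("wrist","w1"); print(s["tool_pos"],s["time_s"])
import json; json.dump({k:np.array(v).tolist() for k,v in c.items()},open("w1.json","w"))
for n in ["carrier","lower_a","strip"]: print(n,[(d["box"],d["conf"]) for d in spot_in("wrist",n)][:2])
E
```

```text
[560.   148.8  307.44] 2.1
carrier [([286.8, 30.9, 424.1, 362.0], 0.6)]
lower_a [([322.8, 187.8, 393.0, 303.8], 0.97), ([316.8, 72.9, 388.2, 191.8], 0.6)]
strip [([182.9, 87.0, 261.3, 283.0], 0.85)]
```

View pics/w1.png

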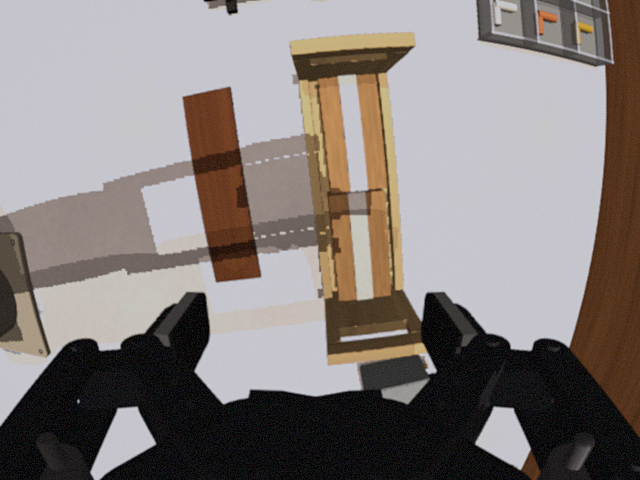

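Run:
```python
import cv2
im=cv2.imread("pics/w1.png")
cv2.imwrite("pics/z1.png",cv2.resize(im[25:375,170:440],None,fx=2.2,fy=1.7,interpolation=cv2.INTER_CUBIC))
```

```text
(no output)
```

View pics/z1.png

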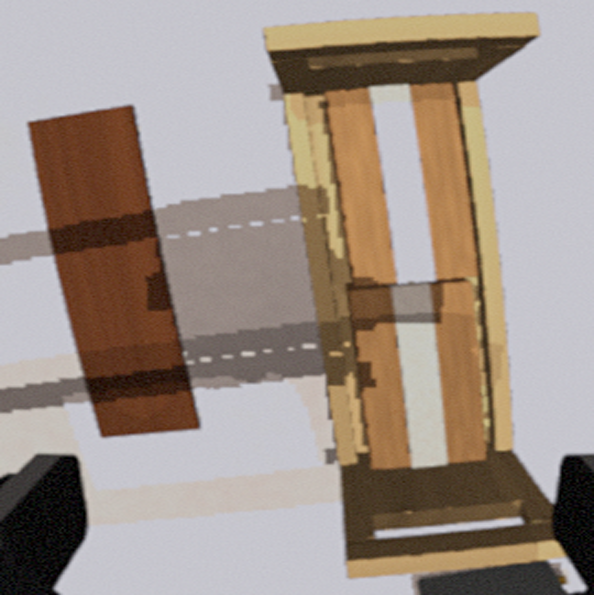

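Run:
```python
from h import *
import json
from scipy.optimize import least_squares
c=json.load(open("w1.json"))
def fit(px,loc,z,x0):
    f=lambda q:np.concatenate([proj("wrist",[q[0]+np.cos(q[2])*a-np.sin(q[2])*b,q[1]+np.sin(q[2])*a+np.cos(q[2])*b,z],c)-p for p,(a,b) in zip(px,loc)])
    r=least_squares(f,x0); return r.x*[1,1,57.3],np.abs(r.fun).max()
S=[(183.2,96.8),(230.5,87.4),(260.5,276.8),(216.4,282.1)]
print("strip",[onz("wrist",p,6,c)[:2] for p in S])
print(fit(S,[(117,30),(117,-30),(-117,-30),(-117,30)],6,[450,200,1.6]))
L=[(318.2,76.2),(378.2,73.8),(391.4,295.6),(337.7,300.3)]
print("row",[onz("wrist",p,52,c)[:2] for p in L])
print(fit(L,[(121,30),(121,-30),(-121,-30),(-121,30)],52,[600,200,1.6]))
J=[(328.2,192.6),(385.5,189.7)]
print("joint",[onz("wrist",p,52,c)[:2] for p in J])
B=[(290,42.6),(414.5,33.2),(291.8,55.6),(415.5,45),(328.2,364.4)]
print("board",[onz("wrist",p,152,c)[:2] for p in B])
print(fit(B,[(137,48),(137,-48),(125,48),(125,-48),(-137,48)],152,[600,200,1.6]))
```

```text
strip [array([404.65, 271.52]), array([462.8 , 278.37]), array([492.01,  49.53]), array([434.62,  41.51])]
(array([448.37, 160.09,  97.34]), np.float64(1.3533790245577109))
row [array([563.06, 280.41]), array([624.11, 284.48]), array([646.11,  43.88]), array([585.01,  39.05])]
(array([604.55, 161.96,  95.15]), np.float64(0.7456714325805933))
joint [array([573.3 , 160.14]), array([633.2 , 163.69])]
board [array([541.26, 289.95]), array([636.25, 301.13]), array([542.64, 279.47]), array([636.79, 291.33]), array([571.45,  20.67])]
(array([603.99, 160.56,  96.49]), np.float64(1.6045628874005686))
```

The fits agree. The carrier and row centre is about (604.3, 161.5) at yaw ~95.5, and the strip centre is (448.4, 160.1) at yaw 97.3. Next I'll move over the strip.

Call:
drive_tool --commands '[[0.82, [-30, -3, 30], [0, 0, 0]], [0.82, [-40, -4, 35], [0, 0, 0]], [0.82, [-30, -4, 40], [0, 0, 0]], [0.82, [-11.6, -0.3, 40], [0, 0, 0]], [0.82, [0, 0, 40], [0, 0, -0.128]], [0.82, [0, 0, 40], [0, 0, 0]], [0.82, [0, 0, 20], [0, 0, 0]], [0.82, [0, 0, 0], [0, 0, 0]]]'

```text
time_s: 3.3
tool_pos: [446.8, 160.6, 61.4]
ee_rot: [[0.992, 0.127, -0.004], [0.127, -0.992, -0.001], [-0.004, 0.0, -1.0]]
ft_force: [-0.1, 0.5, -0.6]
grip_width: 0.819
```

Run:
```python
from h import *
im,c,s=shot("wrist","w2"); print(s["tool_pos"],s["ee_rot"],s["ft_force"],s["grip_width"],s["time_s"])
```

```text
[446.82 160.56  61.39] [[ 0.99  0.13 -0.  ]
 [ 0.13 -0.99 -0.  ]
 [-0.    0.   -1.  ]] [-0.12  0.49 -0.62] 0.818890201054041 3.3
```

View pics/w2.png

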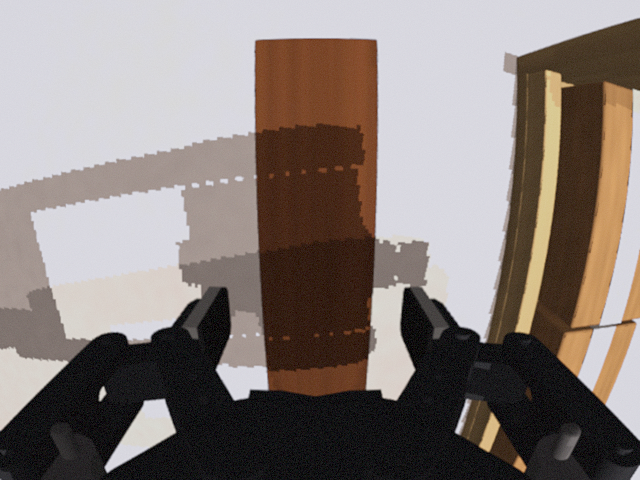

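Call:
drive_tool --commands '[[0.82, [1, 0, 18], [0, 0.004, 0]], [0.82, [0.5, 0, 13], [0, 0, 0]], [0.82, [0, 0, 7], [0, 0, 0]], [0.82, [0, 0, 2], [0, 0, 0]], [0.82, [0, 0, 0], [0, 0, 0]]]'

```text
time_s: 3.98
tool_pos: [450.2, 161.6, 23.6]
ee_rot: [[0.992, 0.128, 0.004], [0.128, -0.992, 0.001], [0.004, -0.0, -1.0]]
ft_force: [-0.1, -0.0, -0.5]
grip_width: 0.818
```

Call:
drive_tool --commands '[[0.82, [0, 0, 1], [0, 0, 0]], [0.82, [0, 0, 0], [0, 0, 0]]]'

```text
time_s: 4.22
tool_pos: [450.2, 161.6, 22.5]
ee_rot: [[0.992, 0.128, 0.004], [0.128, -0.992, 0.001], [0.004, -0.0, -1.0]]
ft_force: [0.2, -0.2, 0.1]
grip_width: 0.82
```

Run:
```python
from h import *
im,c,s=shot("wrist","w3"); print(s["tool_pos"],s["ee_rot"],s["ft_force"],s["grip_width"],s["time_s"])
im,c,s=shot("side","s3"); p=proj("side",[448,160,5]); u,v=map(int,p); cv2.imwrite("pics/s3z.png",cv2.resize(im[v-70:v+70,u-90:u+90],None,fx=4,fy=4,interpolation=2))
```

```text
[450.18 161.58  22.55] [[ 0.99  0.13  0.  ]
 [ 0.13 -0.99  0.  ]
 [ 0.   -0.   -1.  ]] [ 0.18 -0.22  0.11] 0.8201687376209693 4.225
```

View pics/w3.png

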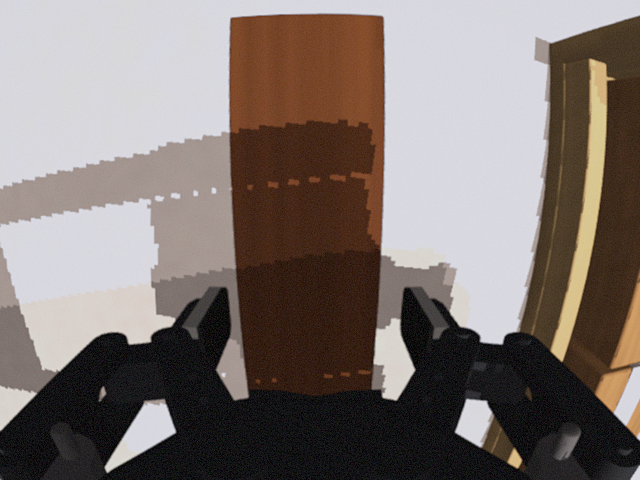

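View pics/s3z.png

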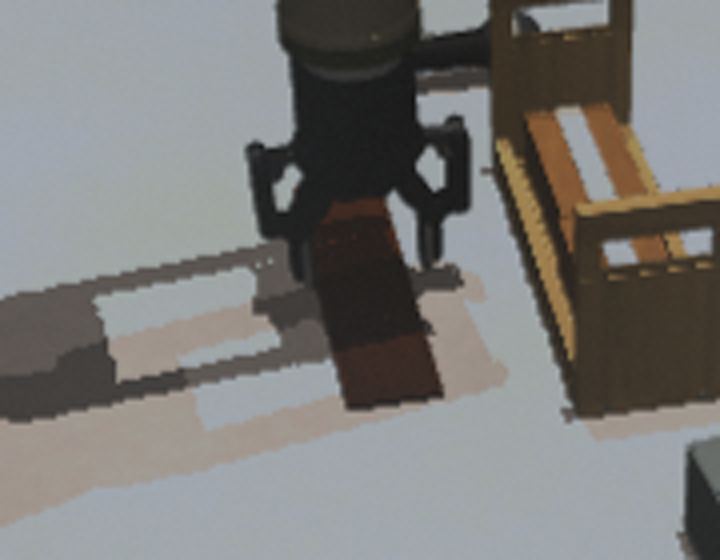

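Call:
drive_tool --commands '[[0.82, [-1.5, 0, 1], [0, -0.004, 0]], [0.82, [0, 0, 1], [0, 0, 0]], [0.82, [0, 0, 0.7], [0, 0, 0]], [0.82, [0, 0, 0], [0, 0, 0]]]'

```text
time_s: 4.82
tool_pos: [448.4, 161.3, 19.5]
ee_rot: [[0.992, 0.128, -0.0], [0.128, -0.992, -0.0], [-0.0, -0.0, -1.0]]
ft_force: [-0.3, 0.8, 0.3]
grip_width: 0.823
```

Call:
drive_tool --commands '[[0.82, [0, 0, 1], [0, 0, 0]], [0.82, [0, 0, 0], [0, 0, 0]]]'

```text
time_s: 5.08
tool_pos: [448.4, 161.3, 18.5]
ee_rot: [[0.992, 0.128, -0.0], [0.128, -0.992, -0.0], [-0.0, 0.0, -1.0]]
ft_force: [0.5, 0.2, -0.4]
grip_width: 0.819
```

Call:
drive_tool --commands '[[0.82, [0, 0, 1], [0, 0, 0]], [0.82, [0, 0, 0], [0, 0, 0]]]'

```text
time_s: 5.32
tool_pos: [448.4, 161.3, 17.5]
ee_rot: [[0.992, 0.128, -0.0], [0.128, -0.992, -0.0], [-0.0, 0.0, -1.0]]
ft_force: [-0.2, -0.1, 0.0]
grip_width: 0.82
```

Call:
drive_tool --commands '[[0.78, [0, 0, 1], [0, 0, 0]], [0.78, [0, 0, 0], [0, 0, 0]]]'

```text
time_s: 5.58
tool_pos: [448.4, 161.3, 16.5]
ee_rot: [[0.992, 0.128, -0.0], [0.128, -0.992, -0.0], [-0.0, 0.0, -1.0]]
ft_force: [0.3, 0.2, 0.2]
grip_width: 0.783
```

Call:
drive_tool --commands '[[0.78, [0, 0, 1], [0, 0, 0]], [0.78, [0, 0, 0], [0, 0, 0]]]'

```text
time_s: 5.82
tool_pos: [448.4, 161.3, 15.5]
ee_rot: [[0.992, 0.128, -0.0], [0.128, -0.992, -0.0], [-0.0, 0.0, -1.0]]
ft_force: [-0.6, -0.1, -0.2]
grip_width: 0.781
```

Call:
drive_tool --commands '[[0.78, [0, 0, 1], [0, 0, 0]], [0.78, [0, 0, 0], [0, 0, 0]]]'

```text
time_s: 6.08
tool_pos: [448.4, 161.3, 14.5]
ee_rot: [[0.992, 0.128, -0.0], [0.128, -0.992, -0.0], [-0.0, 0.0, -1.0]]
ft_force: [0.6, 0.1, 0.0]
grip_width: 0.783
```

Call:
drive_tool --commands '[[0.76, [0, 0, 1], [0, 0, 0]], [0.76, [0, 0, 0], [0, 0, 0]]]'

```text
time_s: 6.32
tool_pos: [448.4, 161.3, 13.5]
ee_rot: [[0.992, 0.128, -0.0], [0.128, -0.992, -0.0], [-0.0, -0.0, -1.0]]
ft_force: [-1.0, 0.4, 0.6]
grip_width: 0.761
```

Call:
drive_tool --commands '[[0.76, [0, 0, 1], [0, 0, 0]], [0.76, [0, 0, 0], [0, 0, 0]]]'

```text
time_s: 6.58
tool_pos: [448.4, 161.3, 12.5]
ee_rot: [[0.992, 0.128, -0.0], [0.128, -0.992, -0.0], [-0.0, 0.0, -1.0]]
ft_force: [0.4, 0.3, 0.9]
grip_width: 0.759
```

Call:
drive_tool --commands '[[0.76, [0, 0, 1], [0, 0, 0]], [0.76, [0, 0, 0], [0, 0, 0]]]'

```text
time_s: 6.82
tool_pos: [448.4, 161.3, 11.5]
ee_rot: [[0.992, 0.128, -0.0], [0.128, -0.992, -0.0], [-0.0, 0.0, -1.0]]
ft_force: [-0.1, -0.4, 0.3]
grip_width: 0.76
```

Call:
drive_tool --commands '[[0.6, [0, 0, 0], [0, 0, 0]], [0.6, [0, 0, 0], [0, 0, 0]], [0.6, [0, 0, 0], [0, 0, 0]]]'

```text
time_s: 7.2
tool_pos: [449.0, 161.5, 12.6]
ee_rot: [[0.992, 0.128, 0.001], [0.128, -0.992, 0.0], [0.001, -0.0, -1.0]]
ft_force: [-2.5, -0.4, 9.5]
grip_width: 0.679
```

Run:
```python
from h import *
im,c,s=shot("side","s4"); print(s["ft_force"],s["moment"],s["grip_width"]);p=proj("side",[448,160,5]); u,v=map(int,p); cv2.imwrite("pics/s4z.png",cv2.resize(im[v-50:v+50,u-60:u+60],None,fx=6,fy=6,interpolation=2))
```

```text
[-2.47 -0.35  9.47] [-0.18  0.67  0.01] 0.6794585063233779
```

View pics/s4z.png

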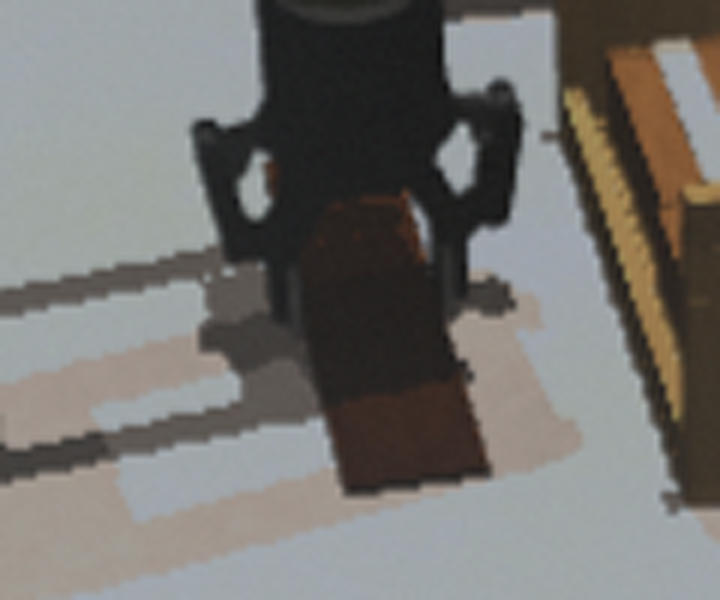

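The strip is gripped at 0.68 with the tips on the table, so the tip offset is about 12.6 mm. I'll lift it and carry it over the carrier.

Call:
drive_tool --commands '[[0.5, [0, 0, -5], [0, 0, 0]], [0.5, [0, 0, -15], [0, 0, 0]], [0.5, [0, 0, -25], [0, 0, 0]], [0.5, [0, 0, -30], [0, 0, 0]], [0.5, [0, 0, -30], [0, 0, 0]], [0.5, [0, 0, -30], [0, 0, 0]], [0.5, [0, 0, -30], [0, 0, 0]], [0.5, [15, 1.9, -18], [0, 0, 0]]]'

```text
time_s: 8.25
tool_pos: [463.9, 161.6, 197.5]
ee_rot: [[0.992, 0.128, 0.003], [0.128, -0.992, 0.001], [0.003, -0.0, -1.0]]
ft_force: [1.0, -0.5, -1.0]
grip_width: 0.672
```

Call:
drive_tool --commands '[[0.5, [25, 3, 0], [0, 0, 0]], [0.5, [30, 4, 0], [0, 0, 0]], [0.5, [30, 4, 0], [0, 0, 0]], [0.5, [30, 3, 0], [0, 0, 0]], [0.5, [17, 2, 0], [0, 0, 0]], [0.5, [7.8, 1, 0], [0, 0, 0.03]], [0.5, [0, 0, 0], [0, 0, 0]], [0.5, [0, 0, 0], [0, 0, 0]]]'

```text
time_s: 9.25
tool_pos: [603.8, 162.4, 194.7]
ee_rot: [[0.995, 0.098, -0.0], [0.098, -0.995, -0.0], [-0.0, -0.0, -1.0]]
ft_force: [-0.4, 0.6, -0.4]
grip_width: 0.678
```

Run:
```python
from h import *
im,c,s=shot("wrist","w5"); print(s["tool_pos"],s["ee_rot"],s["ft_force"],s["moment"],s["grip_width"],s["time_s"])
import json; json.dump({k:np.array(v).tolist() for k,v in c.items()},open("w5.json","w"))
im,c,s=shot("scene","c5"); cv2.imwrite("pics/c5z.png",cv2.resize(im[130:380,230:500],None,fx=2.2,fy=2.2,interpolation=2))
```

```text
[603.82 162.43 194.72] [[ 1.   0.1 -0. ]
 [ 0.1 -1.  -0. ]
 [-0.  -0.  -1. ]] [-0.42  0.62 -0.43] [-0.03 -0.01  0.05] 0.6776995446279095 9.25
```

View pics/w5.png

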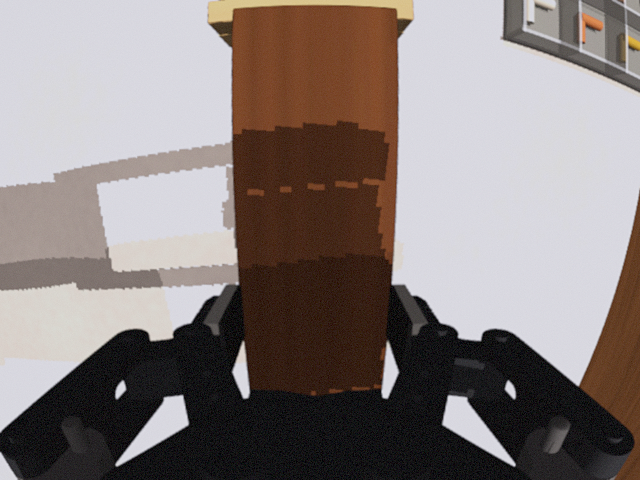

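View pics/c5z.png

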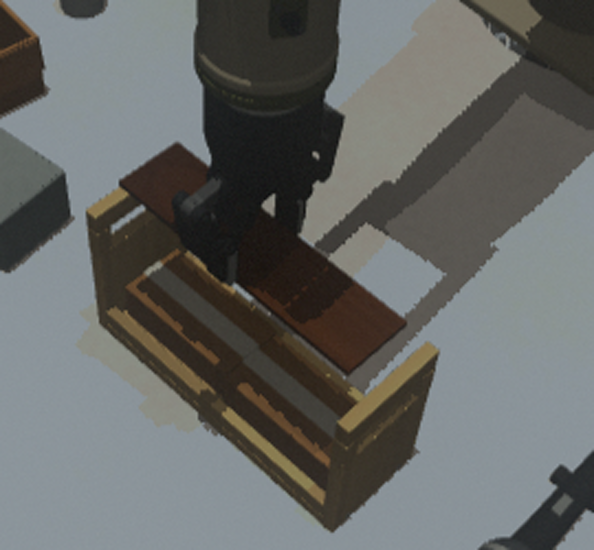

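Run:
```python
from h import *
import json
c=json.load(open("w5.json"))
a=onz("wrist",(232,9.5),188,c);b=onz("wrist",(397.5,9.5),188,c);print(a,b,(a+b)/2,np.degrees(np.arctan2(*(b-a)[1::-1])))
t=np.radians(95.6);m=(a+b)/2;print("centre",m[:2]-117*np.array([np.cos(t),np.sin(t)]))
p=onz("wrist",(208,1),152,c);q=onz("wrist",(411,1),152,c);print(p,q)
# scene cross-check: expected strip corners
for P in [(-117,30),(117,30),(-117,-30),(117,-30)]:
    w=np.array([604,161.2])+P[0]*np.array([np.cos(t),np.sin(t)])+P[1]*np.array([-np.sin(t),np.cos(t)])
    print(P,(proj("scene",[*w,188])-[230,130])*2.2)
```

```text
[562.54 274.35 188.  ] [622.07 280.19 188.  ] [592.3  277.27 188.  ] 5.6070114769259485
centre [603.72 160.83]
[540.73 291.73 152.  ] [634.92 300.35 152.  ]
(-117, 30) [174.71 139.33]
(117, 30) [404.27 320.31]
(-117, -30) [115.41 178.79]
(117, -30) [344.48 370.88]
```

The strip is aligned: centre about (603.7, 160.8), yaw 95.6. Lowering it now.

Call:
drive_tool --commands '[[0.5, [0.5, -0.4, 15], [0, 0, 0]], [0.5, [0, 0, 25], [0, 0, 0]], [0.5, [0, 0, 25], [0, 0, 0]], [0.5, [0, 0, 25], [0, 0, 0]], [0.5, [0, 0, 18], [0, 0, 0]], [0.5, [0, 0, 11], [0, 0, 0]], [0.5, [0, 0, 5], [0, 0, 0]], [0.5, [0, 0, 0], [0, 0, 0]]]'

```text
time_s: 10.35
tool_pos: [605.1, 162.8, 70.8]
ee_rot: [[0.995, 0.098, 0.0], [0.098, -0.995, 0.0], [0.0, -0.0, -1.0]]
ft_force: [-0.2, 0.4, -1.7]
grip_width: 0.677
```

Call:
drive_tool --commands '[[0.5, [0, 0, 1.5], [0, 0, 0]], [0.5, [0, 0, 1.5], [0, 0, 0]], [0.5, [0, 0, 0], [0, 0, 0]]]'

```text
time_s: 10.72
tool_pos: [605.0, 162.8, 67.8]
ee_rot: [[0.995, 0.098, 0.0], [0.098, -0.995, 0.0], [0.0, -0.0, -1.0]]
ft_force: [-0.9, -0.1, -1.3]
grip_width: 0.675
```

Call:
drive_tool --commands '[[0.5, [-0.5, 0, 1], [0, 0, 0]], [0.5, [0, 0, 1], [0, 0, 0]], [0.5, [0, 0, 0], [0, 0, 0]]]'

```text
time_s: 11.1
tool_pos: [604.3, 162.8, 65.4]
ee_rot: [[0.995, 0.098, -0.0], [0.098, -0.995, -0.0], [-0.0, -0.0, -1.0]]
ft_force: [-0.1, 0.7, -1.0]
grip_width: 0.679
```

Call:
drive_tool --commands '[[0.5, [0, 0, 1], [0, 0, 0]], [0.5, [0, 0, 0], [0, 0, 0]]]'

```text
time_s: 11.35
tool_pos: [604.5, 162.8, 64.7]
ee_rot: [[0.995, 0.098, 0.0], [0.098, -0.995, 0.0], [0.0, -0.0, -1.0]]
ft_force: [-0.0, -0.5, -0.2]
grip_width: 0.679
```

Run:
```python
from h import *
im,c,s=shot("scene","c6"); print(s["tool_pos"],s["ft_force"]); cv2.imwrite("pics/c6z.png",cv2.resize(im[180:380,250:450],None,fx=3,fy=3,interpolation=2))
```

```text
[604.5  162.76  64.71] [-0.02 -0.46 -0.23]
```

View pics/c6z.png

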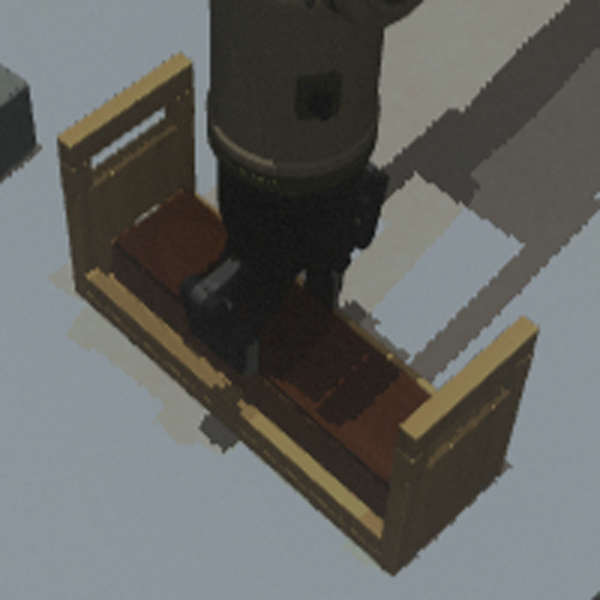

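Call:
drive_tool --commands '[[0.5, [0, 0, 0.5], [0, 0, 0]], [0.72, [0, 0, 0], [0, 0, 0]], [0.8, [0, 0, 0], [0, 0, 0]], [0.85, [0, 0, 0], [0, 0, 0]], [0.85, [0, 0, -5], [0, 0, 0]], [0.85, [0, 0, -20], [0, 0, 0]], [0.9, [0, 0, -40], [0, 0, 0]], [0.9, [0, 0, -50], [0, 0, 0]]]'

```text
time_s: 12.4
tool_pos: [603.9, 162.6, 180.8]
ee_rot: [[0.995, 0.098, -0.001], [0.098, -0.995, -0.0], [-0.001, 0.0, -1.0]]
ft_force: [0.7, 1.2, 0.1]
grip_width: 0.897
```

Call:
drive_tool --commands '[[0.9, [0, 30, -50], [0, 0, 0]], [0.9, [0, 40, -50], [0, 0, 0]], [0.9, [0, 0, 0], [0, 0, 0]], [0.9, [0, 0, 0], [0, 0, 0]]]'

```text
time_s: 12.9
tool_pos: [611.3, 94.0, 279.1]
ee_rot: [[0.995, 0.097, 0.002], [0.097, -0.995, 0.0], [0.002, -0.0, -1.0]]
ft_force: [0.2, 0.6, -0.5]
grip_width: 0.902
```

Run:
```python
from h import *
import json
im,c,s=shot("wrist","w7"); print(s["tool_pos"],s["ft_force"],s["time_s"]); 
json.dump({k:np.array(v).tolist() for k,v in c.items()},open("w7.json","w"))
cv2.imwrite("pics/w7z.png",cv2.resize(im[0:350,170:440],None,fx=2.2,fy=1.7,interpolation=cv2.INTER_CUBIC))
im,c,s=shot("side","s7");im,c,s=shot("scene","c7")
for n in ["side","scene"]:
  for t in ["carton","stockbox"]:
    print(n,t,[(d["box"],d["conf"]) for d in spot_in(n,t)][:2])
cv2.imwrite("pics/s7z.png",cv2.resize(cv2.imread("pics/s7.png")[300:430,320:420],None,fx=5,fy=4.6,interpolation=2))
cv2.imwrite("pics/c7z.png",cv2.resize(im[90:210,150:280],None,fx=5,fy=5,interpolation=2))
```

```text
[611.29  93.99 279.08] [ 0.16  0.59 -0.55] 12.9
side carton [([358.1, 319.7, 391.9, 384.7], 0.83)]
side stockbox [([336.9, 326.4, 404.9, 422.1], 0.73)]
scene carton [([188.9, 116.9, 226.3, 166.2], 0.96)]
scene stockbox [([168.0, 110.9, 252.0, 192.4], 0.68), ([286.0, 261.5, 330.4, 306.9], 0.62)]
```

View pics/w7z.png

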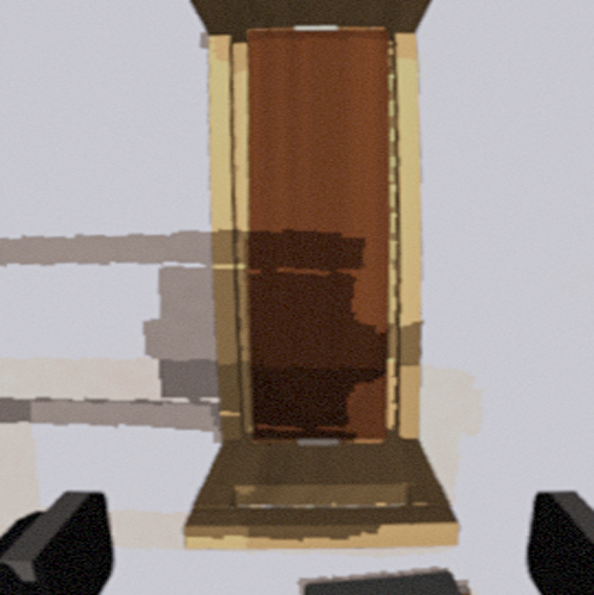

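View pics/s7z.png

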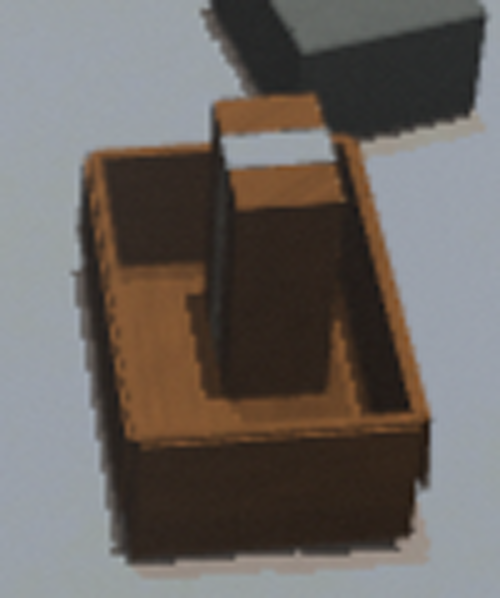

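View pics/c7z.png

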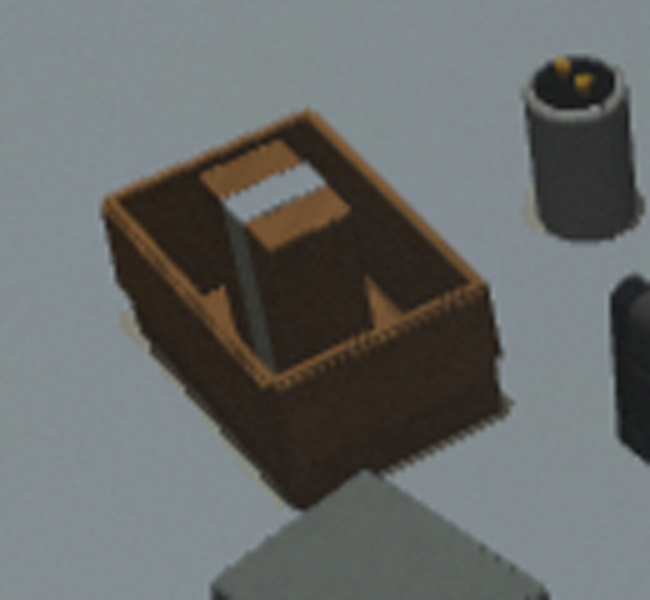

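Run:
```python
from h import *
import json
c=json.load(open("w7.json"))
px=[(170+x/2.2,y/1.7) for x,y in [(247,32),(386,30),(386,440),(253,440)]]
P=[onz("wrist",p,58,c) for p in px]; print("strip",np.array(P)[:,:2],np.mean(P,0)); a=P[0]-P[3];b=P[1]-P[2]; print(np.degrees(np.arctan2(a[1],a[0])),np.degrees(np.arctan2(b[1],b[0])))
def rep(n,px,z):
    P=np.array([onz(n,p,z) for p in px]); print(n,P[:,:2].tolist(),P.mean(0)[:2]); 
    for i in range(4): d=P[(i+1)%4]-P[i]; print(round(np.hypot(*d[:2]),1),round(np.degrees(np.arctan2(d[1],d[0])),1))
rep("side",[(320+x/5,300+y/4.6) for x,y in [(212,102),(320,93),(345,203),(234,210)]],124)
rep("scene",[(150+x/5,90+y/5) for x,y in [(202,180),(285,140),(350,208),(268,250)]],124)
print("box")
rep("side",[(320+x/5,300+y/4.6) for x,y in [(88,153),(352,137),(428,418),(128,440)]],75)
rep("scene",[(150+x/5,90+y/5) for x,y in [(105,205),(308,112),(490,288),(272,388)]],75)
print("cap", onz("side",(286.5,372),82)[:2],onz("scene",(150+577/5,90+85/5),78)[:2])
```

```text
strip [[563.4  273.67]
 [621.81 280.57]
 [646.11  48.18]
 [586.93  42.44]] [604.56 161.21  58.  ]
95.81110411798817 95.9686585931884
side [[593.0716270344673, -264.8219587441175], [634.4448496190286, -263.7767447479406], [632.9982879811386, -323.78052043445086], [592.5093983262032, -323.47400690188306]] [ 613.26 -293.96]
41.4 1.4
60.0 -91.4
40.5 179.6
58.7 89.5
scene [[631.2579544175398, -314.31507531918305], [590.7574430896528, -316.20088223872847], [591.5737713390467, -261.53197050976416], [631.4065219731913, -259.12894161896304]] [ 611.25 -287.79]
40.5 -177.3
54.7 89.1
39.9 3.5
55.2 -90.2
box
side [[548.7927491932472, -242.91562371140503], [653.5072577676922, -243.88869114578665], [653.3399121617017, -391.53229846767283], [546.3703475031614, -391.55251657206463]] [ 600.5  -317.47]
104.7 -0.5
147.6 -90.1
107.0 -180.0
148.7 89.1
scene [[651.4875045233649, -383.8385811353062], [547.885558021909, -386.1643126831153], [546.5017986299033, -235.15007035556494], [651.1745629473746, -237.74046440293546]] [ 599.26 -310.72]
103.6 -178.7
151.0 90.5
104.7 -1.4
146.1 -89.9
cap [ 444.98 -334.85] [ 441.91 -324.95]
```

The strip lies at (604.6, 161.2), yaw 95.9, which is good. Next I'll move over the stock box for a closer look at the carton.

Call:
drive_tool --commands '[[0.9, [-3, 35, 0], [0, 0, 0]], [0.9, [-6, 60, 0], [0, 0, 0]], [0.9, [-6, 60, 0], [0, 0, 0]], [0.9, [-6, 60, 0], [0, 0, 0]], [0.9, [-6, 60, 0], [0, 0, 0]], [0.9, [-6, 60, 0], [0, 0, 0]], [0.9, [-6, 60, 0], [0, 0, 0]], [0.9, [-5, 45, 0], [0, 0, 0.097]]]'

```text
time_s: 14.25
tool_pos: [609.9, -350.5, 277.1]
ee_rot: [[1.0, -0.002, -0.001], [-0.002, -1.0, 0.0], [-0.001, -0.0, -1.0]]
ft_force: [1.4, 0.6, 1.3]
grip_width: 0.899
```

Call:
drive_tool --commands '[[0.9, [0, 0, 0], [0, 0, 0]], [0.9, [0, 0, 0], [0, 0, 0]]]'

```text
time_s: 14.5
tool_pos: [610.4, -347.7, 277.2]
ee_rot: [[1.0, 0.002, -0.001], [0.002, -1.0, 0.001], [-0.001, -0.001, -1.0]]
ft_force: [-0.9, 0.1, 0.1]
grip_width: 0.898
```

Run:
```python
from h import *
import json
im,c,s=shot("wrist","w8"); print(s["tool_pos"],s["ee_rot"],s["time_s"],s["joint_positions"]); 
json.dump({k:np.array(v).tolist() for k,v in c.items()},open("w8.json","w"))
```

```text
[ 610.41 -347.7   277.2 ] [[ 1.  0. -0.]
 [ 0. -1.  0.]
 [-0. -0. -1.]] 14.5 [-33.86  23.16  63.83   0.03  93.08 -33.95]
```

View pics/w8.png

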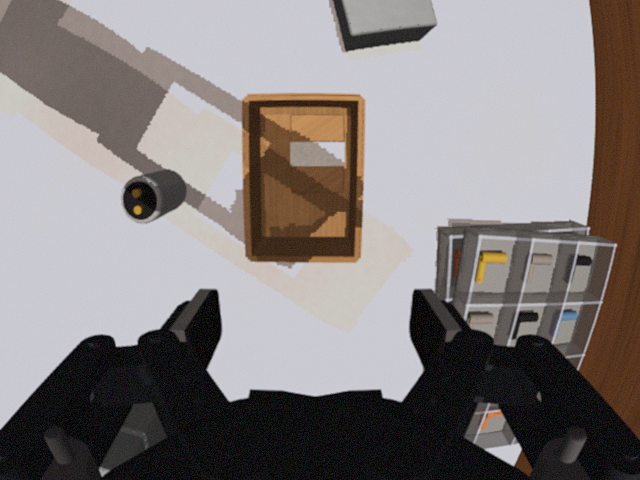

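Run:
```python
import cv2
im=cv2.imread("pics/w8.png")[85:270,235:375]
im=cv2.convertScaleAbs(im,alpha=1.6,beta=10)
cv2.imwrite("pics/w8z.png",cv2.resize(im,None,fx=3.2,fy=3.2,interpolation=2))
```

```text
(no output)
```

View pics/w8z.png

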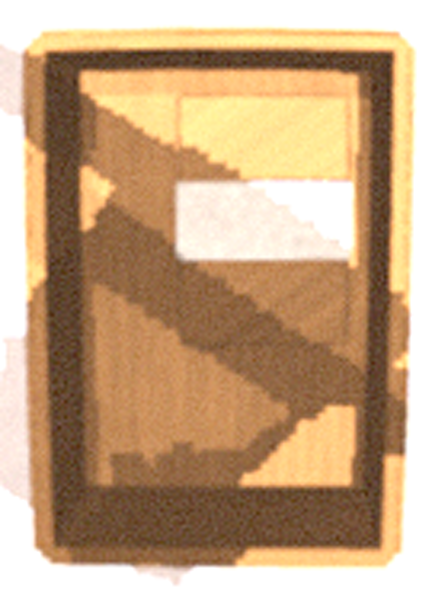

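Run:
```python
from h import *
import json
c=json.load(open("w8.json"))
g=lambda x,y:np.round(onz("wrist",(235+x/3.2,85+y/3.2),124,c)[:2],1)
for p in [(178,96),(349,96),(176,181),(176,260),(353,181),(353,260),(178,344),(347,344)]: print(p,g(*p))
b=lambda x,y:np.round(onz("wrist",(235+x/3.2,85+y/3.2),75,c)[:2],1)
for p in [(28,33),(412,33),(402,562),(38,562)]: print(p,b(*p))
```

```text
(178, 96) [ 592.1 -263. ]
(349, 96) [ 631.6 -262.9]
(176, 181) [ 591.6 -283. ]
(176, 260) [ 591.5 -301.5]
(353, 181) [ 632.7 -282.9]
(353, 260) [ 632.9 -301.4]
(178, 344) [ 591.8 -321.5]
(347, 344) [ 631.7 -321.4]
(28, 33) [ 547.6 -240.7]
(412, 33) [ 652.5 -241.4]
(402, 562) [ 652.9 -392. ]
(38, 562) [ 546.2 -392.3]
```

The carton centre is (611.9, -292.2) and it's square to the world axes. My plan is to grip across the 60 mm width with the tool pitched 45° forward, turn it 90° to lay it on the clear table, then regrip from above. First I'll yaw the tool by -90°.

Call:
drive_tool --commands '[[0.95, [0, 0, 0], [0, 0, 0.1745]], [0.95, [0, 0, 0], [0, 0, 0.1745]], [0.95, [0, 0, 0], [0, 0, 0.1745]], [0.95, [0, 0, 0], [0, 0, 0.1745]], [0.95, [0, 0, 0], [0, 0, 0.1745]], [0.95, [0, 0, 0], [0, 0, 0.1745]], [0.95, [0, 0, 0], [0, 0, 0.1745]], [0.95, [0, 0, 0], [0, 0, 0.1745]]]'

```text
time_s: 15.55
tool_pos: [611.1, -346.2, 278.3]
ee_rot: [[0.172, -0.985, 0.0], [-0.985, -0.172, 0.0], [-0.0, -0.0, -1.0]]
ft_force: [-0.1, -0.6, -0.1]
grip_width: 0.951
```

Call:
drive_tool --commands '[[0.95, [0, 0, 0], [0, 0, 0.1745]], [0.95, [-27, -30, 25], [0, 0, 0]], [0.95, [-27, -28, 25], [0, 0, 0]], [0.95, [0, 0, 0], [0, 0, 0]], [0.95, [0, 0, 0], [0, 0, 0]]]'

```text
time_s: 16.18
tool_pos: [668.6, -292.9, 228.4]
ee_rot: [[0.004, -1.0, 0.0], [-1.0, -0.004, -0.0], [0.0, -0.0, -1.0]]
ft_force: [-0.5, 0.4, 1.1]
grip_width: 0.948
```

Call:
drive_tool --commands '[[0.95, [0, 35, 0], [0, 0, 0.004]], [0.95, [0, 45, 0], [0, 0, 0]], [0.95, [-0.5, 36.6, 0], [0, 0, 0]], [0.95, [0, 0, 0], [0.157, 0, 0]], [0.95, [0, 0, 0], [0.157, 0, 0]], [0.95, [0, 0, 0], [0.157, 0, 0]], [0.95, [0, 0, 0], [0.157, 0, 0]], [0.95, [0, 0, 0], [0.157, 0, 0]]]'

```text
time_s: 17.18
tool_pos: [551.5, -294.8, 230.8]
ee_rot: [[-0.004, -0.702, 0.712], [-1.0, -0.001, -0.007], [0.005, -0.712, -0.702]]
ft_force: [0.3, 1.6, -1.3]
grip_width: 0.951
```

Call:
drive_tool --commands '[[0.95, [0, 0, 0], [0, 0, 0]], [0.95, [0, 0, 0], [0, 0, 0]]]'

```text
time_s: 17.42
tool_pos: [551.9, -294.6, 230.0]
ee_rot: [[-0.004, -0.708, 0.706], [-1.0, 0.001, -0.004], [0.002, -0.706, -0.708]]
ft_force: [0.6, -0.5, 0.6]
grip_width: 0.952
```

Call:
drive_tool --commands '[[0.95, [-1, 20, 20], [0, 0, 0]], [0.95, [-1.5, 20, 20], [0, 0, 0]], [0.95, [0, 13, 13], [0, 0, 0]], [0.95, [0, 0, 0], [0, 0, 0]]]'

```text
time_s: 17.92
tool_pos: [552.6, -290.7, 153.0]
ee_rot: [[-0.001, -0.709, 0.705], [-1.0, 0.001, -0.0], [-0.0, -0.705, -0.709]]
ft_force: [0.1, 0.3, 0.3]
grip_width: 0.948
```

Run:
```python
from h import *
im,c,s=shot("side","s9"); print(s["tool_pos"],s["ee_rot"],s["joint_positions"],s["time_s"])
cv2.imwrite("pics/s9z.png",cv2.resize(im[230:430,250:450],None,fx=3,fy=3,interpolation=2))
```

```text
[ 552.58 -290.67  153.01] [[-0.   -0.71  0.71]
 [-1.    0.   -0.  ]
 [-0.   -0.71 -0.71]] [-50.36  -9.34 123.51  49.59  45.49  10.04] 17.925
```

View pics/s9z.png

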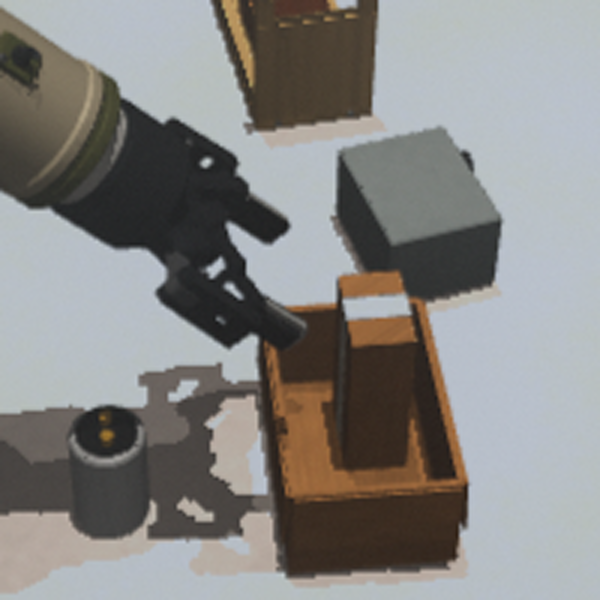

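Call:
drive_tool --commands '[[0.95, [1.3, 0, 25], [0, 0, 0]], [0.95, [0, 0, 25], [0, 0, 0]], [0.95, [0, 0, 20], [0, 0, 0]], [0.95, [0, 0, 9], [0, 0, 0]], [0.95, [0, 0, 0], [0, 0, 0]]]'

```text
time_s: 18.6
tool_pos: [608.4, -292.5, 98.1]
ee_rot: [[-0.002, -0.707, 0.707], [-1.0, 0.001, -0.002], [0.001, -0.707, -0.707]]
ft_force: [-0.1, -0.1, 0.3]
grip_width: 0.948
```

Run:
```python
from h import *
im,c,s=shot("side","s10"); print(s["tool_pos"],s["ft_force"],s["time_s"])
cv2.imwrite("pics/s10z.png",cv2.resize(im[280:430,310:430],None,fx=4,fy=4,interpolation=2))
im,c,s=shot("wrist","w10")
```

```text
[ 608.42 -292.51   98.05] [-0.09 -0.1   0.29] 18.6
```

View pics/s10z.png

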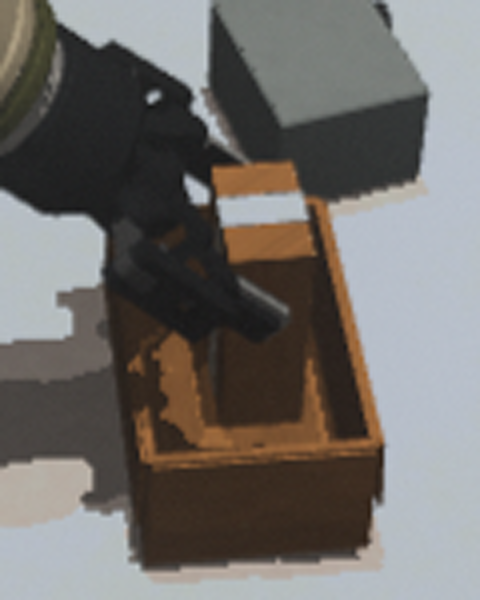

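View pics/w10.png

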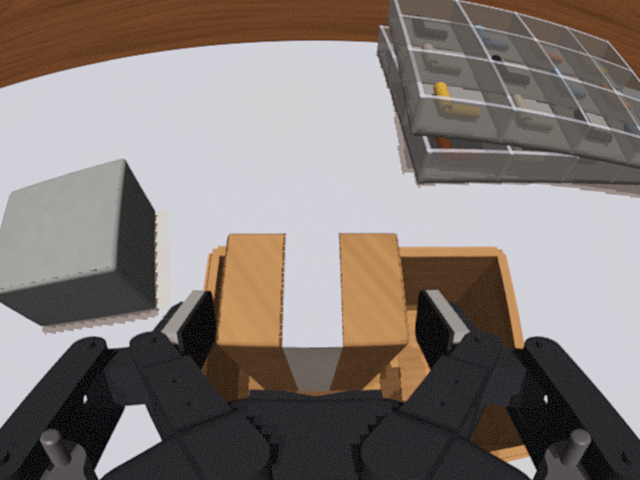

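The wrist view shows the carton centred between the pads. Closing and lifting.

Call:
drive_tool --commands '[[0.5, [0, 0, 0], [0, 0, 0]], [0.5, [0, 0, 0], [0, 0, 0]], [0.5, [0, 0, 0], [0, 0, 0]], [0.5, [0, 0, 0], [0, 0, 0]]]'

```text
time_s: 19.2
tool_pos: [607.9, -292.7, 98.1]
ee_rot: [[-0.003, -0.707, 0.708], [-1.0, 0.001, -0.002], [0.001, -0.708, -0.707]]
ft_force: [-3.5, 2.4, 6.4]
grip_width: 0.692
```

Call:
drive_tool --commands '[[0.5, [0, -5, -5], [0, 0, 0]], [0.5, [0, -12, -12], [0, 0, 0]], [0.5, [0, -20, -20], [0, 0, 0]], [0.5, [0, -20, -20], [0, 0, 0]], [0.5, [0, -20, -20], [0, 0, 0]], [0.5, [0, -20, -20], [0, 0, 0]], [0.5, [0, -15, -15], [0, 0, 0]], [0.5, [0, 0, 0], [0, 0, 0]]]'

```text
time_s: 20.2
tool_pos: [608.0, -293.0, 257.6]
ee_rot: [[-0.003, -0.706, 0.708], [-1.0, 0.0, -0.004], [0.003, -0.708, -0.706]]
ft_force: [-1.2, 0.1, -2.9]
grip_width: 0.693
```

Run:
```python
from h import *
im,c,s=shot("side","s11"); print(s["tool_pos"],s["ft_force"],s["joint_positions"],s["grip_width"],s["time_s"])
cv2.imwrite("pics/s11z.png",cv2.resize(im[180:430,250:450],None,fx=3,fy=2.4,interpolation=2))
```

```text
[ 608.   -293.02  257.6 ] [-1.23  0.05 -2.9 ] [-45.21 -10.26 112.57  40.62  50.16  25.88] 0.6928509705817999 20.2
```

View pics/s11z.png

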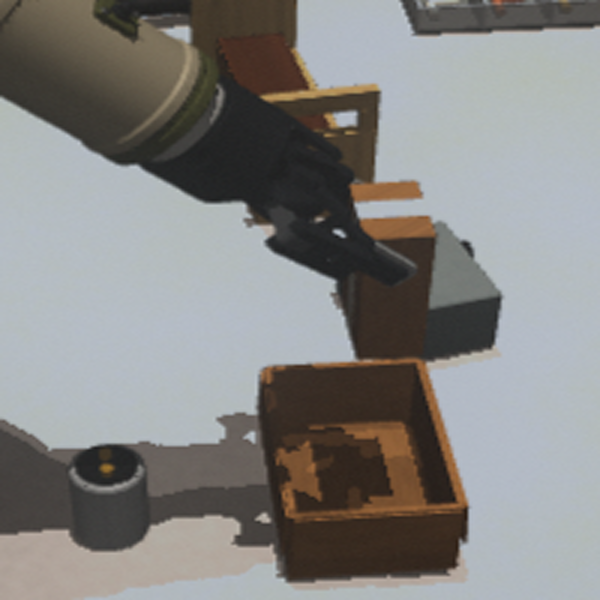

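Call:
drive_tool --commands '[[0.5, [-20, 8, -8], [0, 0, 0]], [0.5, [-35, 16, -16], [0, 0, 0]], [0.5, [-40, 20, -20], [0, 0, 0]], [0.5, [-40, 20, -20], [0, 0, 0]], [0.5, [-33, 13, -13], [0, 0, 0]], [0.5, [0, 0, 0], [-0.1, 0, 0]], [0.5, [0, 0, 0], [-0.15, 0, 0]], [0.5, [0, 0, 0], [-0.15, 0, 0]]]'

```text
time_s: 21.25
tool_pos: [498.4, -123.8, 254.4]
ee_rot: [[-0.003, -0.929, 0.37], [-1.0, 0.003, -0.001], [0.0, -0.37, -0.929]]
ft_force: [0.3, 0.9, -2.7]
grip_width: 0.695
```

Call:
drive_tool --commands '[[0.5, [0, 0, 0], [-0.15, 0, 0]], [0.5, [0, 0, 0], [-0.15, 0, 0]], [0.5, [0, 0, 0], [-0.15, 0, 0]], [0.5, [0, 0, 0], [-0.15, 0, 0]], [0.5, [0, 0, 0], [-0.15, 0, 0]], [0.5, [0, 0, 0], [-0.15, 0, 0]], [0.5, [0, 0, 0], [-0.15, 0, 0]], [0.5, [0, 0, 0], [-0.12, 0, 0]]]'

```text
time_s: 22.25
tool_pos: [499.1, -123.8, 253.0]
ee_rot: [[-0.002, -0.703, -0.711], [-1.0, 0.0, 0.003], [-0.002, 0.711, -0.703]]
ft_force: [0.5, 0.1, -2.4]
grip_width: 0.693
```

Call:
drive_tool --commands '[[0.5, [0, 0, 0], [0, 0, 0]], [0.5, [0, 0, 0], [0, 0, 0]]]'

```text
time_s: 22.5
tool_pos: [499.2, -124.1, 254.7]
ee_rot: [[-0.002, -0.709, -0.706], [-1.0, 0.001, 0.002], [-0.001, 0.706, -0.709]]
ft_force: [-0.2, 0.2, -2.2]
grip_width: 0.696
```

Run:
```python
from h import *
im,c,s=shot("side","s12"); print(s["tool_pos"],s["ee_rot"],s["ft_force"],s["joint_positions"],s["grip_width"],s["time_s"])
cv2.imwrite("pics/s12z.png",cv2.resize(im[130:380,220:420],None,fx=3,fy=2.4,interpolation=2))
```

```text
[ 499.21 -124.05  254.75] [[-0.   -0.71 -0.71]
 [-1.    0.    0.  ]
 [-0.    0.71 -0.71]] [-0.2   0.16 -2.19] [-13.4   34.62  61.54 -11.72 127.36  73.32] 0.6961130350783031 22.5
```

View pics/s12z.png

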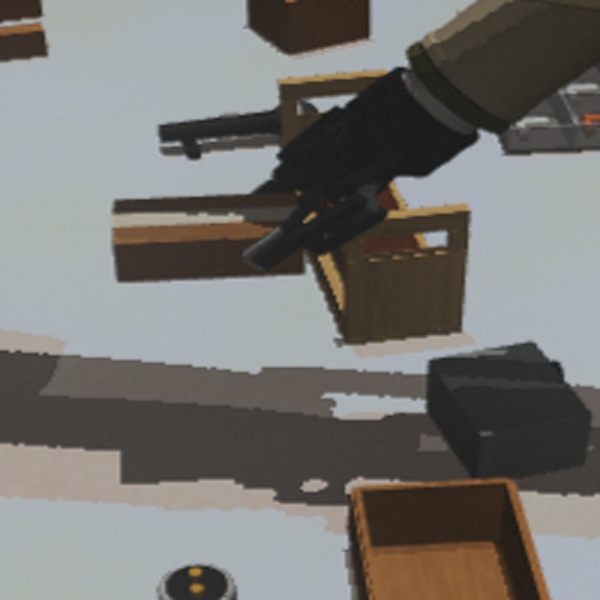

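Run:
```python
from h import *
print([(d["box"]) for d in spot_in("side","meter")])
for p in [(430,365),(540,345),(590,412),(480,430)]: print(onz("side",(220+p[0]/3,130+p[1]/2.4),69)[:2])
# from earlier raw side0: top corners
for p in [(362,282),(397,273),(416,297),(376,306)]: print(onz("side",p,69)[:2])
```

```text
[[357.8, 275.6, 417.6, 333.0]]
[622.1 -92.9]
[707.02 -73.7 ]
[ 724.28 -164.71]
[ 644.16 -179.08]
[619.25 -92.34]
[700.9  -70.54]
[ 725.98 -150.65]
[ 637.46 -169.06]
```

Call:
drive_tool --commands '[[0.5, [0, -10, 18], [0, 0, 0]], [0.5, [0, -20, 27], [0, 0, 0]], [0.5, [0, -24, 30], [0, 0, 0]], [0.5, [0, -24, 30], [0, 0, 0]], [0.5, [0, -24, 29], [0, 0, 0]], [0.5, [0, -18, 23], [0, 0, 0]], [0.5, [0, -10, 12], [0, 0, 0]], [0.5, [0, -4, 6], [0, 0, 0]]]'

```text
time_s: 23.6
tool_pos: [470.6, -124.2, 37.6]
ee_rot: [[-0.003, -0.709, -0.706], [-1.0, 0.002, 0.002], [0.0, 0.706, -0.709]]
ft_force: [-0.2, 0.5, -2.6]
grip_width: 0.696
```

Call:
drive_tool --commands '[[0.5, [0, 0, 0], [0, 0, 0]], [0.5, [0, -1, 1], [0, 0, 0]], [0.5, [0, 0, 0], [0, 0, 0]]]'

```text
time_s: 23.98
tool_pos: [470.9, -124.1, 36.2]
ee_rot: [[-0.003, -0.708, -0.706], [-1.0, 0.002, 0.002], [0.0, 0.706, -0.708]]
ft_force: [0.2, -1.0, -2.9]
grip_width: 0.698
```

Call:
drive_tool --commands '[[0.5, [0, -3, 3], [0, 0, 0]], [0.5, [0, -2.5, 2.5], [0, 0, 0]], [0.5, [0, 0, 0], [0, 0, 0]]]'

```text
time_s: 24.35
tool_pos: [469.9, -123.9, 27.2]
ee_rot: [[-0.003, -0.707, -0.708], [-1.0, 0.002, 0.002], [-0.0, 0.708, -0.707]]
ft_force: [0.3, -0.3, -2.5]
grip_width: 0.696
```

Call:
drive_tool --commands '[[0.5, [0, -1, 1], [0, 0, 0]], [0.5, [0, -1, 1], [0, 0, 0]], [0.5, [0, 0, 0], [0, 0, 0]]]'

```text
time_s: 24.72
tool_pos: [470.3, -124.0, 24.9]
ee_rot: [[-0.003, -0.707, -0.707], [-1.0, 0.002, 0.002], [0.0, 0.707, -0.707]]
ft_force: [-0.2, 0.3, -2.9]
grip_width: 0.691
```

Call:
drive_tool --commands '[[0.5, [0, -0.7, 0.7], [0, 0, 0]], [0.5, [0, -0.7, 0.7], [0, 0, 0]], [0.5, [0, 0, 0], [0, 0, 0]]]'

```text
time_s: 25.1
tool_pos: [470.4, -124.0, 24.7]
ee_rot: [[-0.003, -0.707, -0.707], [-1.0, 0.002, 0.002], [0.001, 0.707, -0.707]]
ft_force: [-2.4, 1.3, 9.3]
grip_width: 0.694
```

Call:
drive_tool --commands '[[0.5, [0, -0.7, 0.7], [0, 0, 0]], [0.5, [0, 0, 0], [0, 0, 0]]]'

```text
time_s: 25.35
tool_pos: [470.4, -124.0, 24.6]
ee_rot: [[-0.003, -0.706, -0.708], [-1.0, 0.003, 0.002], [0.001, 0.708, -0.706]]
ft_force: [-3.5, 3.6, 15.4]
grip_width: 0.694
```

The carton is on the table. I'll release it and back out.

Call:
drive_tool --commands '[[0.75, [0, 0, 0], [0, 0, 0]], [0.95, [0, 0, 0], [0, 0, 0]], [0.95, [0, 0, 0], [0, 0, 0]], [0.95, [0, 0, -10], [0, 0, 0]], [0.95, [0, 0, -30], [0, 0, 0]], [0.95, [0, 0, -50], [0, 0, 0]], [0.95, [0, 15, -30], [0.15, 0, 0]], [0.95, [0, 25, -10], [0.16, 0, 0]]]'

```text
time_s: 26.35
tool_pos: [533.2, -124.4, 140.7]
ee_rot: [[-0.002, -0.892, -0.453], [-1.0, 0.002, 0.0], [0.0, 0.453, -0.892]]
ft_force: [0.4, -0.2, 2.0]
grip_width: 0.95
```

Call:
drive_tool --commands '[[0.95, [0, 20, -10], [0.16, 0, 0]], [0.95, [0, 0, 0], [0.16, 0, 0]], [0.95, [0, 0, 0], [0.155, 0, 0]], [0.95, [0, 0, 0], [0, 0, 0]], [0.95, [0, 0, 0], [0, 0, 0]]]'

```text
time_s: 26.98
tool_pos: [518.0, -124.5, 159.5]
ee_rot: [[-0.003, -1.0, -0.002], [-1.0, 0.003, -0.001], [0.001, 0.002, -1.0]]
ft_force: [0.5, -0.4, 0.2]
grip_width: 0.953
```

Run:
```python
from h import *
import json
im,c,s=shot("wrist","w13"); print(s["tool_pos"],s["ee_rot"],s["ft_force"],s["joint_positions"],s["time_s"])
json.dump({k:np.array(v).tolist() for k,v in c.items()},open("w13.json","w"))
im,c,s=shot("side","s13")
cv2.imwrite("pics/s13z.png",cv2.resize(im[200:380,220:420],None,fx=3,fy=3,interpolation=2))
```

```text
[ 517.98 -124.48  159.46] [[-0. -1. -0.]
 [-1.  0. -0.]
 [ 0.  0. -1.]] [ 0.53 -0.44  0.24] [-18.99   0.6  101.9   -0.06  77.59  71.19] 26.975
```

View pics/w13.png

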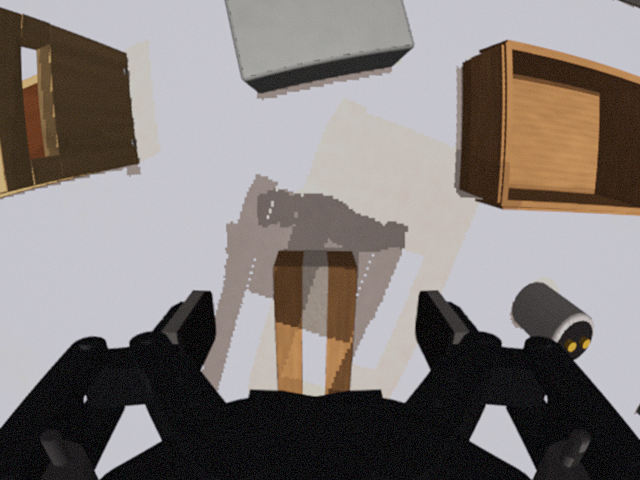

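View pics/s13z.png

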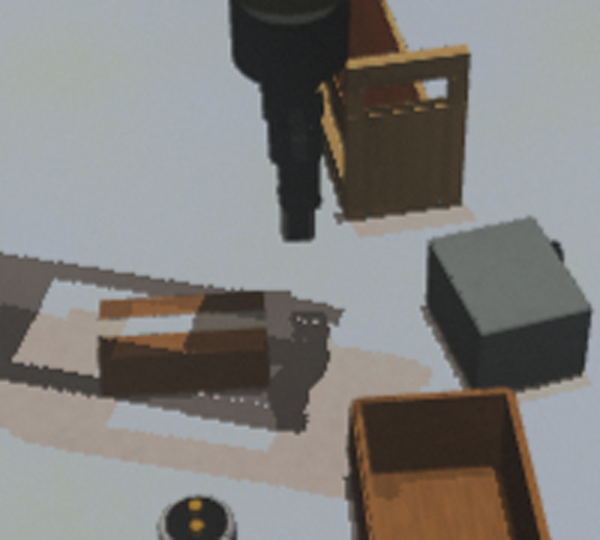

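Run:
```python
from h import *
import json
c=json.load(open("w13.json"))
im=cv2.imread("pics/w13.png")[235:400,240:390]; cv2.imwrite("pics/w13z.png",cv2.resize(im,None,fx=4,fy=3.6,interpolation=2))
for p in [(275,267),(356,266),(277,380),(351,380)]: print(onz("wrist",p,40,c)[:2])
S=[(100,302),(264,291),(268,329),(99,338)]
P=np.array([onz("side",(220+a/3,200+b/3),40)[:2] for a,b in S]);print(P,P.mean(0))
im=cv2.imread("pics/s13.png")[285:345,240:325]; cv2.imwrite("pics/s13y.png",cv2.resize(im,None,fx=8,fy=8,interpolation=2))
```

```text
[496.64 -96.7 ]
[ 497.2  -153.47]
[398.85 -93.74]
[ 398.69 -153.54]
[[ 380.21  -97.03]
 [ 499.89  -97.32]
 [ 499.97 -136.79]
 [ 379.68 -133.94]] [ 439.94 -116.27]
```

View pics/w13z.png

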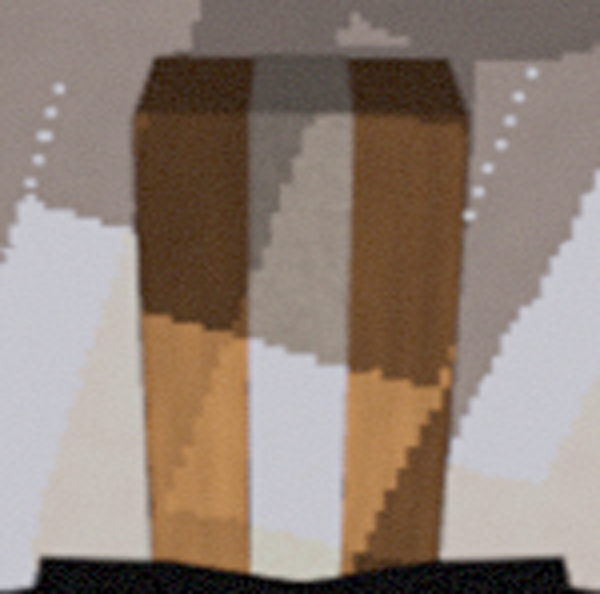

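View pics/s13y.png

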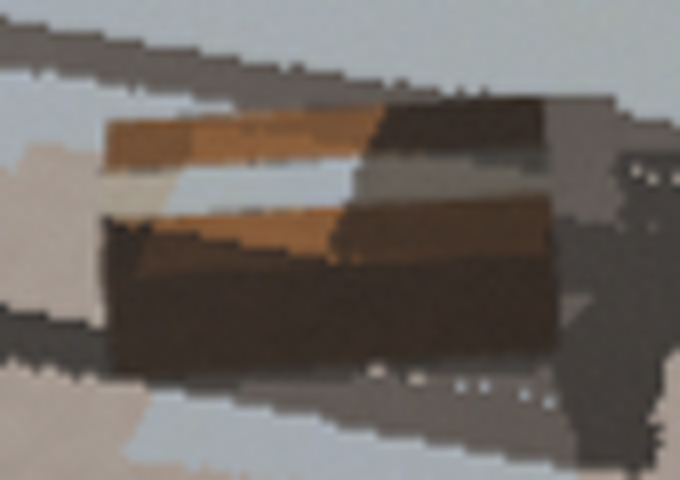

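Call:
drive_tool --commands '[[0.95, [0, 25, 0], [0, 0, 0]], [0.95, [0, 35, 10], [0, 0, 0]], [0.95, [0, 20.5, 25], [0, 0, 0]], [0.95, [0, 0, 35], [0, 0, 0]], [0.95, [0, 0, 35], [0, 0, 0]], [0.95, [0, 0, 22], [0, 0, 0]], [0.95, [0, 0, 8.5], [0, 0, 0]], [0.95, [0, 0, 0], [0, 0, 0]]]'

```text
time_s: 28.08
tool_pos: [436.9, -123.9, 22.7]
ee_rot: [[-0.002, -1.0, -0.002], [-1.0, 0.002, 0.001], [-0.001, 0.002, -1.0]]
ft_force: [0.7, -0.4, 0.3]
grip_width: 0.95
```

Call:
drive_tool --commands '[[0.5, [0, 0, 0], [0, 0, 0]], [0.5, [0, 0, 0], [0, 0, 0]], [0.5, [0, 0, 0], [0, 0, 0]], [0.5, [0, 0, 0], [0, 0, 0]]]'

```text
time_s: 28.58
tool_pos: [437.9, -124.4, 24.3]
ee_rot: [[-0.003, -1.0, 0.002], [-1.0, 0.003, -0.001], [0.001, -0.002, -1.0]]
ft_force: [-0.1, 0.0, 6.9]
grip_width: 0.69
```

Run:
```python
from h import *
import json
im,c,s=shot("wrist","w14"); print(s["tool_pos"],s["ee_rot"],s["ft_force"],s["joint_positions"],s["time_s"])
json.dump({k:np.array(v).tolist() for k,v in c.items()},open("w14.json","w"))
```

```text
[ 437.91 -124.41   24.35] [[-0. -1.  0.]
 [-1.  0. -0.]
 [ 0. -0. -1.]] [-0.15  0.03  6.94] [-22.31  -1.17 119.27  -0.02  61.78  67.85] 28.575
```

View pics/w14.png

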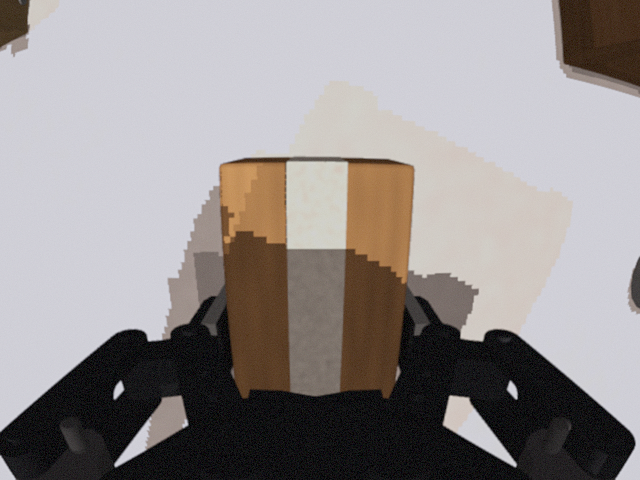

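Run:
```python
from h import *
import json
c=json.load(open("w14.json"))
for p in [(221,164),(317,161),(413,164)]: print(onz("wrist",p,40,c)[:2])
```

```text
[497.06 -96.58]
[ 497.39 -125.39]
[ 496.94 -154.31]
```

Gripped with the centre within 1 mm. Lifting and carrying it to the carrier.

Call:
drive_tool --commands '[[0.5, [0, 0, -6], [0, 0, 0]], [0.5, [0, 0, -20], [0, 0, 0]], [0.5, [0, 0, -30], [0, 0, 0]], [0.5, [0, 0, -35], [0, 0, 0]], [0.5, [0, 0, -35], [0, 0, 0]], [0.5, [0, 0, -30], [0, 0, 0]], [0.5, [-15, -8, -20], [0, 0, 0]], [0.5, [-35, -20, -5], [0, 0, 0]]]'

```text
time_s: 29.62
tool_pos: [465.3, -74.6, 205.8]
ee_rot: [[-0.005, -1.0, 0.001], [-1.0, 0.005, -0.001], [0.001, -0.001, -1.0]]
ft_force: [0.7, 0.2, -3.0]
grip_width: 0.694
```

Call:
drive_tool --commands '[[0.5, [-45, -26, 0], [0, 0, 0]], [0.5, [-45, -26, 0], [0, 0, 0]], [0.5, [-45, -26, 0], [0, 0, 0]], [0.5, [-45, -26, 0], [0, 0, 0]], [0.5, [-37, -22, 0], [0, 0, 0]], [0.5, [-20, -12.2, 0], [0, 0, 0]], [0.5, [0, 0, 0], [0, 0, -0.1665]], [0.5, [0, 0, 0], [0, 0, -0.1665]]]'

```text
time_s: 30.62
tool_pos: [603.0, 163.0, 202.9]
ee_rot: [[0.33, -0.944, -0.003], [-0.944, -0.33, -0.0], [-0.001, 0.003, -1.0]]
ft_force: [0.4, 0.5, -1.6]
grip_width: 0.693
```

Call:
drive_tool --commands '[[0.5, [0, 0, 0], [0, 0, -0.1665]], [0.5, [0, 0, 0], [0, 0, -0.1665]], [0.5, [0, 0, 0], [0, 0, -0.1665]], [0.5, [0, 0, 0], [0, 0, -0.1665]], [0.5, [0, 0, 0], [0, 0, -0.1665]], [0.5, [0, 0, 0], [0, 0, -0.1665]], [0.5, [0, 0, 0], [0, 0, -0.1665]], [0.5, [0, 0, 0], [0, 0, -0.166]]]'

```text
time_s: 31.62
tool_pos: [603.0, 162.5, 203.2]
ee_rot: [[0.995, 0.096, -0.003], [0.096, -0.995, -0.0], [-0.003, 0.0, -1.0]]
ft_force: [1.0, 0.4, -3.0]
grip_width: 0.692
```

Call:
drive_tool --commands '[[0.5, [0, 0, 0], [0, 0, 0]], [0.5, [0, 0, 0], [0, 0, 0]], [0.5, [0, 0, 0], [0, 0, 0]]]'

```text
time_s: 32.0
tool_pos: [603.6, 162.6, 203.6]
ee_rot: [[0.996, 0.089, -0.001], [0.089, -0.996, -0.0], [-0.001, -0.0, -1.0]]
ft_force: [0.2, 0.1, -2.4]
grip_width: 0.689
```

Run:
```python
from h import *
import json
im,c,s=shot("wrist","w15"); print(s["tool_pos"],s["ee_rot"],np.degrees(np.arctan2(s["ee_rot"][1,0],s["ee_rot"][0,0])),s["ft_force"],s["grip_width"],s["joint_positions"],s["time_s"])
json.dump({k:np.array(v).tolist() for k,v in c.items()},open("w15.json","w"))
im,c,s=shot("scene","c15")
cv2.imwrite("pics/c15z.png",cv2.resize(im[130:380,230:500],None,fx=2.2,fy=2.2,interpolation=2))
```

```text
[603.58 162.6  203.62] [[ 1.    0.09 -0.  ]
 [ 0.09 -1.   -0.  ]
 [-0.   -0.   -1.  ]] 5.090299355121309 [ 0.21  0.13 -2.44] 0.689395615376758 [10.37 12.71 84.09  0.01 83.27  5.28] 32.0
```

View pics/w15.png

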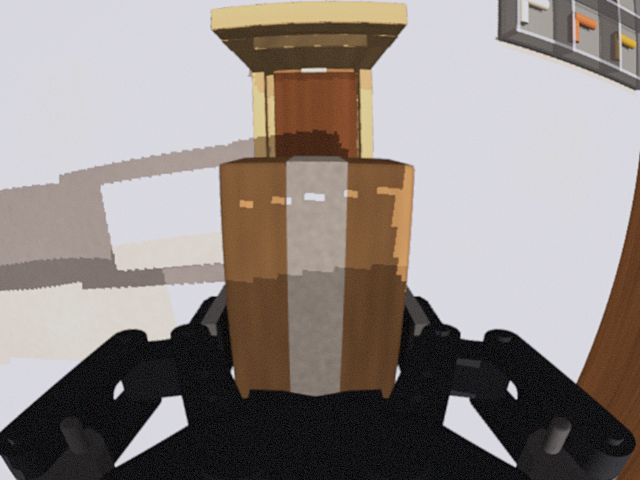

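View pics/c15z.png

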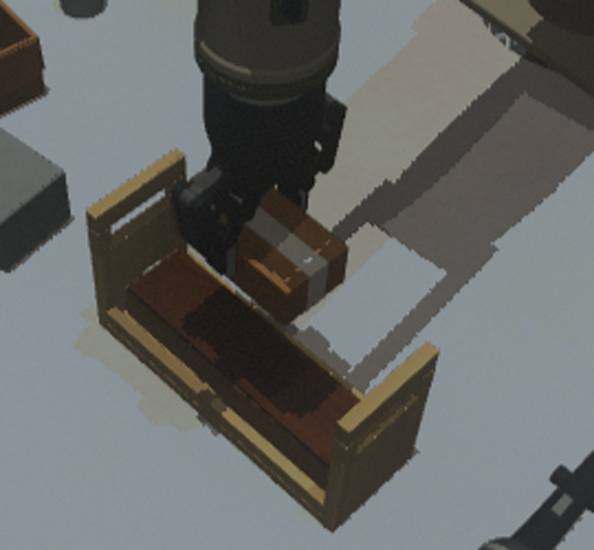

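Call:
drive_tool --commands '[[0.5, [0.5, 0, 15], [0, 0, 0]], [0.5, [0, 0, 25], [0, 0, 0]], [0.5, [0, 0, 25], [0, 0, 0]], [0.5, [0, 0, 22], [0, 0, 0]], [0.5, [0, 0, 15], [0, 0, 0]], [0.5, [0, 0, 9], [0, 0, 0]], [0.5, [0, 0, 5], [0, 0, 0]], [0.5, [0, 0, 0], [0, 0, 0]]]'

```text
time_s: 33.1
tool_pos: [604.3, 162.7, 88.0]
ee_rot: [[0.996, 0.091, -0.001], [0.091, -0.996, 0.0], [-0.001, -0.0, -1.0]]
ft_force: [-0.2, 0.6, -2.3]
grip_width: 0.691
```

Call:
drive_tool --commands '[[0.5, [0, 0, 1], [0, 0, 0]], [0.5, [0, 0, 1], [0, 0, 0]], [0.5, [0, 0, 0], [0, 0, 0]]]'

```text
time_s: 33.48
tool_pos: [604.2, 162.7, 85.9]
ee_rot: [[0.996, 0.091, -0.001], [0.091, -0.996, 0.0], [-0.001, -0.0, -1.0]]
ft_force: [0.1, -0.0, -3.5]
grip_width: 0.691
```

Call:
drive_tool --commands '[[0.5, [0, 0, 1], [0, 0, 0]], [0.5, [0, 0, 1], [0, 0, 0]], [0.5, [0, 0, 0.7], [0, 0, 0]], [0.5, [0, 0, 0], [0, 0, 0]]]'

```text
time_s: 33.98
tool_pos: [604.0, 162.7, 82.9]
ee_rot: [[0.996, 0.091, -0.001], [0.091, -0.996, -0.0], [-0.001, -0.0, -1.0]]
ft_force: [0.3, -0.5, -2.7]
grip_width: 0.69
```

Call:
drive_tool --commands '[[0.5, [0, 0, 0.7], [0, 0, 0]], [0.5, [0, 0, 0], [0, 0, 0]]]'

```text
time_s: 34.22
tool_pos: [604.2, 162.7, 82.5]
ee_rot: [[0.996, 0.091, -0.001], [0.091, -0.996, 0.0], [-0.001, -0.0, -1.0]]
ft_force: [0.3, 0.1, -2.7]
grip_width: 0.692
```

Call:
drive_tool --commands '[[0.5, [0, 0, 0.7], [0, 0, 0]], [0.5, [0, 0, 0], [0, 0, 0]]]'

```text
time_s: 34.48
tool_pos: [604.2, 162.7, 82.4]
ee_rot: [[0.996, 0.091, -0.001], [0.091, -0.996, 0.0], [-0.001, -0.0, -1.0]]
ft_force: [-5.0, -0.6, 6.7]
grip_width: 0.693
```

Call:
drive_tool --commands '[[0.5, [0, 0, 0.5], [0, 0, 0]], [0.5, [0, 0, 0], [0, 0, 0]]]'

```text
time_s: 34.72
tool_pos: [604.3, 162.7, 82.4]
ee_rot: [[0.996, 0.091, -0.001], [0.091, -0.996, 0.0], [-0.001, -0.0, -1.0]]
ft_force: [-7.0, -1.6, 9.8]
grip_width: 0.692
```

The carton is touching the strip. I'll ease off slightly, open and retreat.

Call:
drive_tool --commands '[[0.5, [0, 0, -0.6], [0, 0, 0]], [0.72, [0, 0, 0], [0, 0, 0]], [0.8, [0, 0, 0], [0, 0, 0]], [0.9, [0, 0, 0], [0, 0, 0]], [0.9, [0, 0, -8], [0, 0, 0]], [0.9, [0, 0, -25], [0, 0, 0]], [0.9, [0, 0, -40], [0, 0, 0]], [0.9, [0, 0, -45], [0, 0, 0]]]'

```text
time_s: 35.72
tool_pos: [603.8, 162.6, 200.8]
ee_rot: [[0.996, 0.091, -0.002], [0.091, -0.996, -0.0], [-0.002, -0.0, -1.0]]
ft_force: [1.1, 0.2, -0.1]
grip_width: 0.899
```

Call:
drive_tool --commands '[[0.9, [0, 30, -40], [0, 0, 0]], [0.9, [0, 40, -40], [0, 0, 0]], [0.9, [0, 0, 0], [0, 0, 0]], [0.9, [0, 0, 0], [0, 0, 0]]]'

```text
time_s: 36.22
tool_pos: [610.6, 93.1, 279.6]
ee_rot: [[0.996, 0.09, -0.001], [0.09, -0.996, 0.0], [-0.001, -0.0, -1.0]]
ft_force: [0.2, 0.8, 0.0]
grip_width: 0.899
```

Run:
```python
from h import *
import json
im,c,s=shot("wrist","w16"); print(s["tool_pos"],s["ft_force"],s["time_s"])
json.dump({k:np.array(v).tolist() for k,v in c.items()},open("w16.json","w"))
cv2.imwrite("pics/w16z.png",cv2.resize(im[0:350,170:440],None,fx=2.2,fy=1.7,interpolation=cv2.INTER_CUBIC))
im,c,s=shot("scene","c16")
cv2.imwrite("pics/c16z.png",cv2.resize(im[180:380,250:450],None,fx=3,fy=3,interpolation=2))
im,c,s=shot("side","s16")
cv2.imwrite("pics/s16z.png",cv2.resize(im[150:430,230:430],None,fx=3,fy=2.1,interpolation=2))
```

```text
[610.55  93.09 279.6 ] [0.15 0.81 0.03] 36.225
```

View pics/w16z.png

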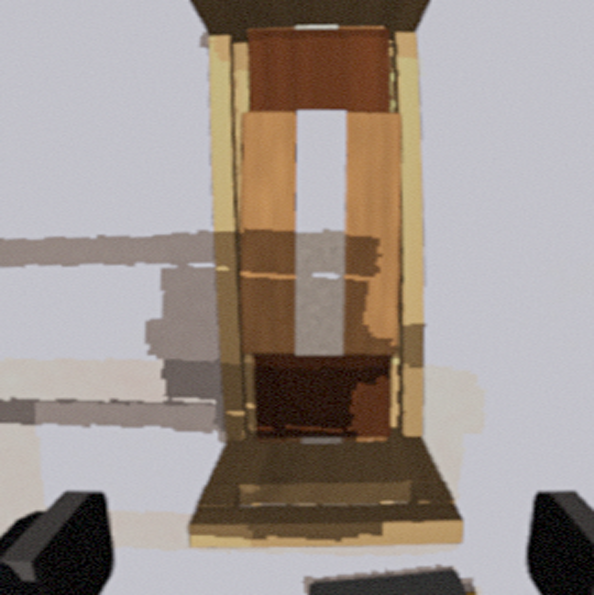

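View pics/c16z.png

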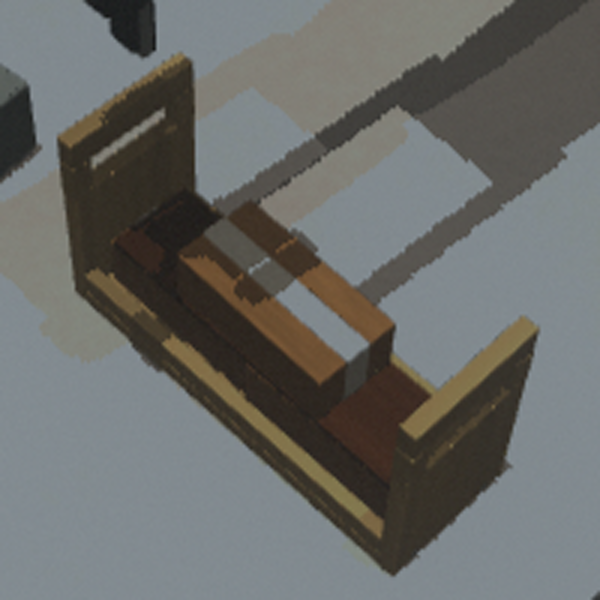

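View pics/s16z.png

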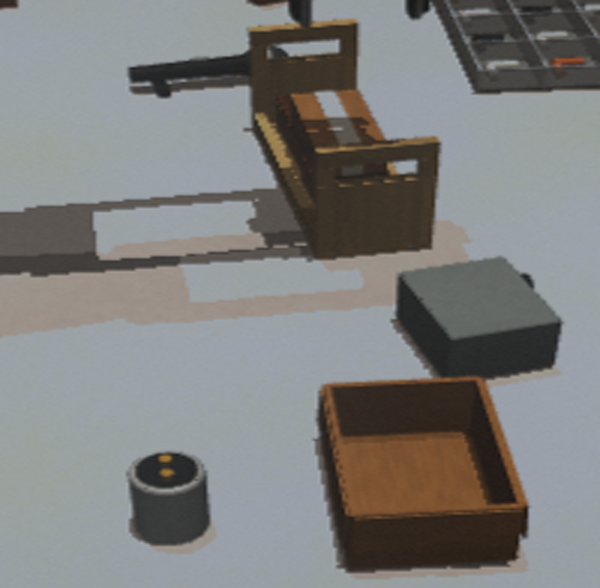

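Run:
```python
from h import *
import json
c=json.load(open("w16.json"))
def q(px,z):
    P=np.array([onz("wrist",(170+x/2.2,y/1.7),z,c)[:2] for x,y in px]); a=P[0]-P[3];b=P[1]-P[2]
    print(P.mean(0),np.hypot(*a),np.degrees(np.arctan2(a[1],a[0])),np.degrees(np.arctan2(b[1],b[0])))
q([(241,112),(398,112),(394,354),(243,354)],98)
q([(247,32),(386,30),(389,437),(256,437)],58)
```

```text
[604.07 161.37] 119.43163844497597 95.10547913664278 94.89038861966917
[604.3  161.37] 231.0158402519434 95.7636552038595 95.89640548786083
```

```bash
python3 -c "
from workcell import *
print(close_job())"
```

```text
the job is handed in; nothing more can be done
None
```

The strip and the last carton are both laid in the carrier, and I handed the job in at about 36 s of the 62 s allowed. The hand-in gives no verdict, so these are only my own measurements.

- **Strip:** I gripped it across its width, lowered it between the end boards onto the two lower cartons and let go on contact. It measured (604.3, 161.4) at 95.8°. The carrier's centre measured (604.0, 160.6) at 96.5° from the end boards, and the lower row's (604.6, 162.0) at 95.2°.
- **Carton:** I took it from the stock box with the tool pitched 45°, turned it flat onto the clear table, regripped it from above and set it on the strip. It measured (604.1, 161.4) at 95.0°. The joint below measured about (603.3, 161.9), so it is within about 1 mm of centre and about 0.2° off the row.
- **Checks:** No measurement after placing was outside the limits. In the last pictures both pieces lie flat, and the meter, capacitor and microphone look undisturbed. The lower cartons were covered by the strip and carton, so I did not remeasure them. The contact forces at setting down stayed near 10 N, so I don't expect they moved.
- **Disagreements:** The two lower-row and carrier yaw readings differ by about 1°, within the stated play. The fixed cameras' carton positions in the stock box differed by up to 5 mm from the wrist camera's, and I used the wrist camera's.

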